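# Clear a jammed colour bar from the gravity feeder

### The arm

A 7-joint arm with a two-finger parallel gripper is mounted at the origin on a cart in front of the work surface, level with it; the furniture and walls round the work are solid. World frame = base frame: x ahead of the robot, y to its left, z up, the work surface at z = 0. Lengths are in mm, angles in rad, forces in N, time in s.
With the tool pointing down it reaches from about 425 to 1025 mm from the base axis. Payload 9.4 kg.
Tool frame: the origin (TCP) lies on the centre line of the jaws, within the pads' length; the fingertips stand 17 mm ahead of it and the grasp point (between the pads) lies 2 mm behind it; z points along the fingers, x is the direction in which the jaws open and shut, and the axes are right-handed (so a half turn about z gives the same grasp; the last joint's range is limited). The gripper opens to 85 mm and grips with 20 to 120 N. Pads are 22 mm wide; open, the fingers measure 114 mm over their backs; the gripper's body (76 mm by 85 mm) begins 54 mm behind the grasp point. The pads swing forward as they close: fully open they stand 13 mm farther back than shut.
Start: joints at [1.163, 0.599, -0.003, 1.599, 0.002, 0.943, -0.08], TCP at [235.471, -685.695, 248.275] pointing down, gripper open.
Joint ranges: [-2.57, 2.57], [-0.35, 1.97], [-1.29, 1.29], [0.11, 2.56], [-1.05, 4.19], [0.11, 1.86], [-2.63, 2.63]. Speed limits (rad/s): [2.22, 2.22, 3.01, 3.01, 3.14, 3.14, 3.14].

### API

Orientations are given as a unit quaternion [w, x, y, z].
In Python, from cell import ctrl gives the robot as it stands.
- The arm moves only by the tool step_arm, never from a script. Its arguments are lists of equal length, an entry for each row: "grip": the gripper command: -1 is fully open, 1 is shut, values between are in proportion; "delta_pos": the shift along the world's x, y, z as a fraction of full scale, a list of three; "twist": the turn, a rotation vector about the world's x, y, z as a fraction of full scale, a list of three. A call has 1 to 8 rows; each row shifts and turns the commanded pose from where the row before left it; what a row does not reach is not made up. Full scale, the value 1, is 0.25 m for a shift and 4 degrees for a turn. A row lasts 1/8 s, in which the tool goes at most 62.5 mm and 10.7 degrees, less where a joint would pass 70% of its speed; a pose out of reach is approached as far as the arm can. A call with a number of a shift or a turn outside -1 to 1 is refused whole. A call with a gripper value outside its range is refused whole. The fingers move at their own pace and stop on an object; the grip force is fixed at half the most. Time passes only in rows, so rows that do not move let the fingers close. It gives the time, the measured TCP pose, the force and the opening at its end, in the units of the state.
- ctrl.get_state(): the state, without advancing time (a new reading comes with each control period).
- ctrl.camera(name): name is "scene" or "top" or "wrist"; returns a dict with "image" (480x640x3 uint8, red, green, blue), "vfov" (degrees; the focal length in pixels is half the picture's height over the tangent of half this angle, whatever the lens; pixels are square), "cx", "cy" (the principal point, pixels), "dist" ([k1, k2, p1, p2, k3] as OpenCV has them; the pictures are not rectified), "R" (3x3) and "t" (3): a world point X has camera coordinates R X + t. Camera axes: x right, y down, z forward; pixel columns grow to the right and rows downward; lengths in mm; the calibration is good to about 2 mm. A picture is of the moment at which its call begins. There is no depth.
- ctrl.close_job(): hands the job in, once; it reports no verdict.
The state is a dict: "t": time; "joints": joint angles; "qvel": joint speeds; "joint_efforts": joint torques, N m; "position": TCP position; "orientation": TCP orientation; "contact_force": force on the tool from outside, world axes, zero at the start; "moment": the same for the moment, N m; "grip_width": finger opening in mm.
Only numpy, scipy, OpenCV 4.12 (cv2) and the standard library are available. Lean on these libraries where they do the work, as an engineer would, in place of code of your own. Each camera call takes 0.05 s, during which the arm holds its last target.

### The job

A colour bar that is too thick has jammed at the mouth of the bar feeder's clear window and holds up the purple bars behind it. Free the thick bar, which can be slid endwise through the gaps in the side walls, without forcing it against the feeder; then lift it up out of the lane and set it down in the red tray without dropping it: the three purple bars must roll down under the window to the end stop. Leave everything else on the bench as it is.

Things in the scene. Friction and masses are not known exactly. Their poses are not given: they have to be found in the camera images.
- feeder: dark grey sheet-metal bar feeder on a plywood foot, fixed, 290 x 110 mm. Origin on the bench under the foot's middle; x points up the lane, y across it. The lane falls 12 degrees towards -x. Its side walls: inner faces at y = +/-52 mm, outer +/-55, 34 mm high above the lane floor, tops at most 125 mm above the bench. Foot 100 mm wide, nothing beside it
- gap (a point): lane floor midway between the two clearing gaps: here both side walls are missing, down to the floor, for 26 mm towards -x and 26 mm towards +x. The thick bar lies here and can be slid out endwise (along y) to either side. A finger that follows it into the lane has about 38 mm of room along x, between the window's edge and purple bar 1
- mouth (a point): lane floor below the upper edge of the clear hold-down window, which spans the lane for 60 mm from here towards the stop, its underside 27.5 mm and its top 34.5 mm above the floor. The thick bar's front is caught under this edge (no room for a finger there) and purple bar 1 leans on its back
- stop (a point): middle of the end stop's face at the low end of the lane, at the height of a purple bar's centre; the first bar's centre comes to rest 12.5 mm from it, the others 25 mm apart behind
- thick_center (a point): centre of the jammed thick bar: orange-amber, ten-sided, 40 mm thick, 115 mm long, 0.28 to 0.46 kg; y along it. Its ends stand at most 7 mm out of the walls. It slides endwise under a push of 3 to 8 N on its end (never press it on the feeder with over 30 N) and stays where left, but tips out and falls once its centre is past a wall. Purple bar 1 leans on it
- bar1_center (a point): centre of good bar 1, a purple glass colour bar, 25 mm thick and 100 mm long, 0.12 kg; its y axis runs along the bar. It lies across the lane and rolls freely; bar 1 is lowest, 3 highest. Losing its support at one end first (thick bar dragged far out sideways), it swings askew and sticks; let go along its length at once (thick bar lifted straight up), it rolls down square
- bar2_center (a point): centre of good bar 2, a purple glass colour bar, 25 mm thick and 100 mm long, 0.12 kg; its y axis runs along the bar. It lies across the lane and rolls freely; bar 1 is lowest, 3 highest. Losing its support at one end first (thick bar dragged far out sideways), it swings askew and sticks; let go along its length at once (thick bar lifted straight up), it rolls down square
- bar3_center (a point): centre of good bar 3, a purple glass colour bar, 25 mm thick and 100 mm long, 0.12 kg; its y axis runs along the bar. It lies across the lane and rolls freely; bar 1 is lowest, 3 highest. Losing its support at one end first (thick bar dragged far out sideways), it swings askew and sticks; let go along its length at once (thick bar lifted straight up), it rolls down square
- tray: red sheet-metal reject tray, fixed, open on top, 150 (x) x 160 (y) mm outside, walls 3 mm thick and 30 mm high; origin under its centre on the bench. It stands to the left (+y) of the feeder. The thick bar may lie in it any way round
- tray_floor (a point): centre of the tray's cork floor, 9 mm above the bench; the lying bar's centre is 20 mm above it
- file: flat file with a wooden handle, 255 x 26 x 26 mm, lying right of the feeder; leave alone
- tumbler: glass tumbler, 68 mm wide, 90 mm tall, standing at the right rear; leave alone
- wax: yellow wax block, 64 x 43 x 26 mm, at the left front; leave alone
- tape: blue tape roll, 67 mm wide, 19 mm high, at the right, beyond the orange hose; leave alone
- brush: green-handled brush, 203 mm long, 16 mm high, left of the tray; leave alone
Not all that is in view belongs to the job. What is shaped like the part that bears bar2_center but yellow is not meant.

How it is judged (in metres and radians):
On the way, in this order (a step that is already met when the one before it is completed fails the run):
1. the thick bar has left the feeder, held by the gripper (contact force between thick_bar and feeder below 0.05 N and contact force between thick_bar and the fingers above 0.5 N and (z of thick_center in the frame of feeder above 0.115 m or y of thick_center in the frame of feeder above 0.105 m or y of thick_center in the frame of feeder below -0.105 m)), for 0.1 s.
2. the thick bar is let down into the tray while still held: its centre within 50 mm of the bench, over the tray (x of thick_center in the frame of tray between -0.06 and 0.06 m and y of thick_center in the frame of tray between -0.06 and 0.06 m and z of thick_center in the frame of tray below 0.05 m and contact force between thick_bar and the fingers above 0.3 N), for 0.05 s.
At the end, for the whole second after the job is handed in: thick bar at rest flat on the tray's floor (centre within 60 mm in x and y of the tray's, under 36 mm high); the three purple bars at rest in the lane in order, the first at the end stop, each next against the one before (within 8 mm along, 12 mm across the lane) (x of thick_center in the frame of tray between -0.06 and 0.06 m and y of thick_center in the frame of tray between -0.06 and 0.06 m and z of thick_center in the frame of tray below 0.036 m and linear speed of each of thick_bar, bar1, bar2, bar3 below 0.02 m/s and x of bar1_center in the frame of feeder between -0.1234 and -0.1074 m and y of bar1_center in the frame of feeder between -0.012 and 0.012 m and z of each of bar1_center, bar2_center, bar3_center in the frame of feeder below 0.075 m and x of bar2_center in the frame of feeder between -0.0989 and -0.0829 m and y of bar2_center in the frame of feeder between -0.012 and 0.012 m and x of bar3_center in the frame of feeder between -0.0745 and -0.0585 m and y of bar3_center in the frame of feeder between -0.012 and 0.012 m); the robot touches nothing.
It fails at once if the thick bar is forced against the feeder (over 30 N) (contact force between thick_bar and feeder above 30 N).
It fails at once if the thick bar falls onto the bench (height (world z) of thick_center below 0.024 m).
It fails at once if one of the bystanders (file, tumbler, wax block, tape roll, brush) is moved more than 25 mm (distance of any of file, tumbler, wax, tape, brush from where it was at the start of the episode above 0.025 m).
It fails at once if a purple bar is lifted or knocked out of the lane (z of any of bar1_center, bar2_center, bar3_center in the frame of feeder above 0.125 m or height (world z) of any of bar1_center, bar2_center, bar3_center below 0.03 m).
It also fails if it takes over 51 s, if anything falls off the work surface, if the arm or the gripper's body presses on something with over 40 N, if the wrist force passes 120 N, or if a joint passes its speed limit or range.

## Working session

There is one attempt and no reset: what is moved stays moved. The work goes in short steps, Python scripts to look and compute and a tool call to move; the robot and the scene stay as the last step left them, time stands still between calls to the robot, and variables do not carry over. Pictures are saved under pics/ and viewed, and the job is handed in when it is done.

Besides the shell and the picture viewer there is one more tool, called after "Request:" as name(argument=value, ...) on one line, values as JSON. step_arm: Moves the arm, as the interface text tells. Its arguments: {"type":"object","properties":{"grip":{"type":"array"},"delta_pos":{"type":"array"},"twist":{"type":"array"}},"required":["grip","delta_pos","twist"]}

```bash
ls; mkdir -p pics
python3 - <<'E'
from cell import ctrl
import cv2,pickle
s=ctrl.get_state();print(s)
d={}
for n in ["scene","top","wrist"]:
    c=ctrl.camera(n);d[n]=c
    cv2.imwrite(f"pics/{n}0.png",c["image"][:,:,::-1]);print(n,c["vfov"],c["cx"],c["cy"],c["dist"],c["R"],c["t"])
pickle.dump(d,open("c0.pkl","wb"))
E
```

```text
pics
{'t': 0.0, 'joints': array([ 1.16328292,  0.60013566, -0.00256755,  1.60013516,  0.00181838,
        0.94291426, -0.07982565]), 'qvel': array([ 1.01357643e-03,  1.88897376e-03,  3.01047296e-04,  2.13841243e-04,
       -8.44619730e-07,  1.21124503e-04,  2.07127956e-04]), 'joint_efforts': array([-1.28142743e-03, -7.76459026e+01,  1.56483471e+00, -2.58003670e+01,
        1.24366515e-02,  9.03902255e-03,  9.68770451e-05]), 'position': array([ 235.33737793, -685.26169066,  247.40710427]), 'orientation': array([-4.00354722e-04,  8.13901680e-01, -5.81002086e-01, -6.86971005e-04]), 'contact_force': array([ 0.46678339,  0.138235  , -0.32702029]), 'moment': array([ 0.03788443, -0.03173322,  0.00497275]), 'grip_width': 85.77202426959569}
scene 53.627973784459954 325.04293646175944 244.53547241631927 [-0.10179052  0.          0.          0.          0.        ] [[-4.19290697e-01 -9.07851833e-01  6.01037590e-04]
 [-6.09080549e-01  2.80812342e-01 -7.41731294e-01]
 [ 6.73213336e-01 -3.11367111e-01 -6.70696896e-01]] [ 320.02214515  367.28928213 1037.02497654]
top 50.221396500526204 316.1711710631175 240.00318620980195 [-0.10778737  0.          0.          0.          0.        ] [[-0.02452826 -0.99961781  0.01275113]
 [-0.99746437  0.02361906 -0.06713403]
 [ 0.06680721 -0.01436548 -0.99766248]] [ 102.05379357  561.41174559 1282.17240472]
wrist 62.535644257110235 322.48614093440705 242.468238423428 [-0.04787212  0.          0.          0.          0.        ] [[ 0.32399722 -0.94605598 -0.0019729 ]
 [-0.91119602 -0.31261822  0.26831261]
 [-0.25445551 -0.08513484 -0.96332988]] [-723.56865088  -32.54037119  378.85042247]
```

View pics/scene0.png

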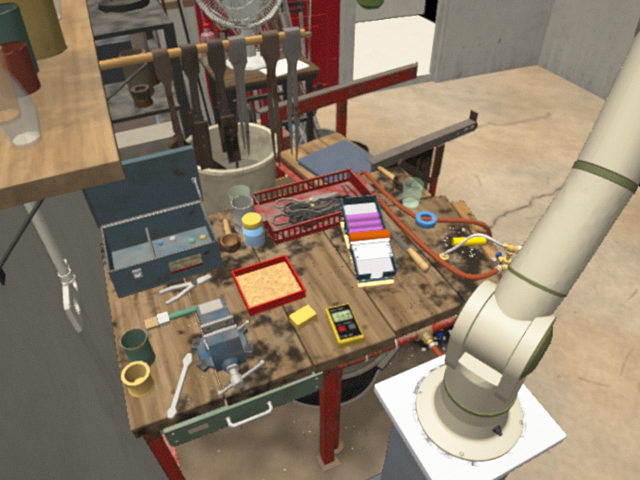

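View pics/top0.png

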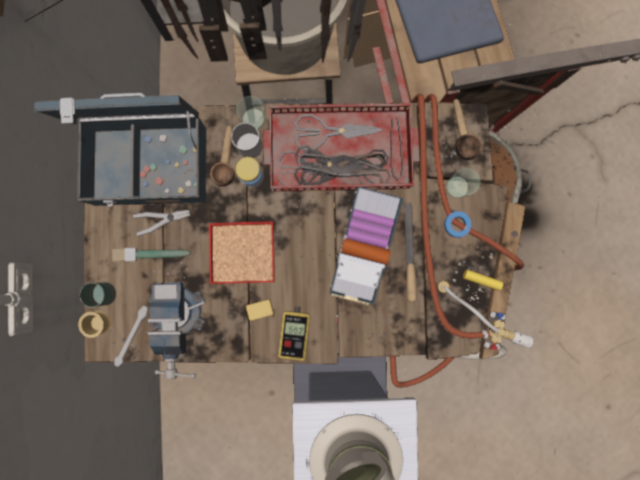

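```bash
cat > h.py <<'E'
import numpy as np,cv2,pickle
def K(c):
    f=240/np.tan(np.radians(c["vfov"]/2)); return np.array([[f,0,c["cx"]],[0,f,c["cy"]],[0,0,1.]])
def ray(c,p):
    u=cv2.undistortPoints(np.array([[p]],float),K(c),np.array(c["dist"]))[0,0]
    R=np.array(c["R"]);t=np.array(c["t"]); return -R.T@t, R.T@np.array([u[0],u[1],1])
def plane(c,p,z):
    o,d=ray(c,p); return o+d*(z-o[2])/d[2]
def proj(c,X):
    r,_=cv2.Rodrigues(np.array(c["R"])); return cv2.projectPoints(np.array(X,float).reshape(-1,3),r,np.array(c["t"],float),K(c),np.array(c["dist"]))[0].reshape(-1,2)
def tri(ca,pa,cb,pb):
    oa,da=ray(ca,pa);ob,db=ray(cb,pb)
    A=np.stack([da,-db],1);s=np.linalg.lstsq(A,ob-oa,rcond=None)[0]
    a=oa+da*s[0];b=ob+db*s[1];return (a+b)/2,np.linalg.norm(a-b)
E
python3 - <<'E'
from h import *
d=pickle.load(open("c0.pkl","rb"))
def crop(n,x,y,w,h,s):
    im=d[n]["image"][y:y+h,x:x+w,::-1];cv2.imwrite(f"pics/{n}_crop.png",cv2.resize(im,None,fx=s,fy=s,interpolation=cv2.INTER_CUBIC))
crop("top",310,170,120,150,4)  
crop("scene",320,180,120,120,5)
c=d["top"]
hsv=cv2.cvtColor(c["image"],cv2.COLOR_RGB2HSV)
print(hsv[252,365],hsv[230,368],hsv[215,374],hsv[245,214],hsv[250,242])
E
```

```text
[ 11 180 173] [149  86 158] [150  80 162] [ 14  93 194] [ 14  93 195]
```

View pics/top_crop.png

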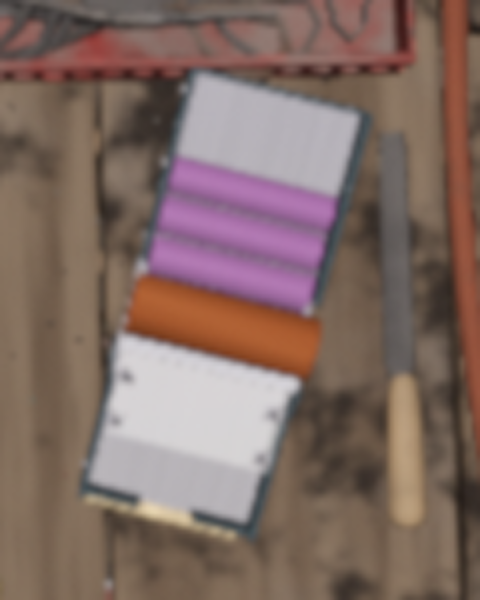

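View pics/scene_crop.png

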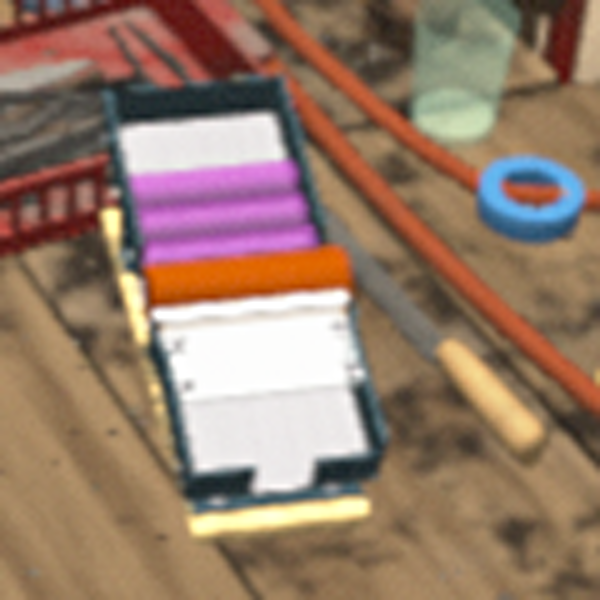

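Run:
```python
from h import *
d=pickle.load(open("c0.pkl","rb"))
box={"top":(325,180,90,130),"scene":(330,190,75,100)}
P={}
for n in ["top","scene"]:
    c=d[n];hsv=cv2.cvtColor(c["image"],cv2.COLOR_RGB2HSV)
    x,y,w,h=box[n];roi=np.zeros(hsv.shape[:2],np.uint8);roi[y:y+h,x:x+w]=1
    m=((hsv[...,0]<20)&(hsv[...,1]>140)&(hsv[...,2]>90)&(roi>0)).astype(np.uint8)
    k,l,st,ce=cv2.connectedComponentsWithStats(m);i=1+np.argmax(st[1:,4]);ys,xs=np.where(l==i)
    r=cv2.minAreaRect(np.stack([xs,ys],1).astype(np.float32));print(n,"orange",st[i],r, cv2.boxPoints(r).round(1).tolist())
    m=((hsv[...,0]>140)&(hsv[...,0]<160)&(hsv[...,1]>60)&(roi>0)).astype(np.uint8)
    k,l,st,ce=cv2.connectedComponentsWithStats(m);i=1+np.argmax(st[1:,4]);ys,xs=np.where(l==i)
    r2=cv2.minAreaRect(np.stack([xs,ys],1).astype(np.float32));print(n,"purple",st[i],r2, cv2.boxPoints(r2).round(1).tolist())
    P[n]=(r[0],cv2.boxPoints(r))
for n in ["top","scene"]:
  c=d[n]
  for z in (70,80,90): print(n,z,plane(c,P[n][0],z))
print(tri(d["top"],P["top"][0],d["scene"],P["scene"][0]))
b=P["top"][1]
for p in b: print(plane(d["top"],p,80))
# tray
c=d["top"];hsv=cv2.cvtColor(c["image"],cv2.COLOR_RGB2HSV)
m=(((hsv[...,0]<6)|(hsv[...,0]>172))&(hsv[...,1]>150)).astype(np.uint8);m[:, :200]=0;m[:,285:]=0;m[:215]=0;m[295:]=0
r=cv2.minAreaRect(np.argwhere(m)[:,::-1].astype(np.float32));print("tray",r)
for p in [r[0],*cv2.boxPoints(r)]: print(plane(c,p,30))
```

```text
top orange [342 239  48  26 665] ((365.60369873046875, 250.94100952148438), (47.800479888916016, 14.366660118103027), 15.376252174377441) [[340.70001220703125, 251.5], [344.5, 237.6999969482422], [390.6000061035156, 250.39999389648438], [386.70001220703125, 264.20001220703125]]
top purple [ 347  210   48   38 1228] ((370.07470703125, 228.21994018554688), (43.029659271240234, 29.37354278564453), 14.931418418884277) [[345.5, 236.89999389648438], [353.1000061035156, 208.5], [394.6000061035156, 219.60000610351562], [387.1000061035156, 248.0]]
scene orange [348 229  43  12 330] ((369.0573425292969, 234.6311492919922), (8.510360717773438, 41.8275146484375), 84.80557250976562) [[347.79998779296875, 232.3000030517578], [389.5, 228.5], [390.29998779296875, 237.0], [348.6000061035156, 240.8000030517578]]
scene purple [346 212  38  21 594] ((364.51483154296875, 221.6485137939453), (17.31364631652832, 35.920841217041016), 84.2894058227539) [[345.79998779296875, 214.8000030517578], [381.5, 211.1999969482422], [383.20001220703125, 228.5], [347.5, 232.0]]
top 70 [530.64380514 -30.69962283  70.        ]
top 80 [530.21178594 -29.59270713  80.        ]
top 90 [529.77976673 -28.48579142  90.        ]
scene 70 [546.3816316  -39.83732997  70.        ]
scene 80 [536.50568864 -33.70961417  80.        ]
scene 90 [526.62974568 -27.58189837  90.        ]
(array([529.75291548, -29.12252452,  86.97218257]), np.float64(0.6785576699263812))
[530.25594487  30.90491607  80.        ]
[563.5920687   20.74301684  80.        ]
[530.15220795 -90.36016626  80.        ]
[496.83176107 -79.96679524  80.        ]
tray ((241.48574829101562, 251.83010864257812), (61.45417785644531, 64.24078369140625), 88.78113555908203)
[537.5769673  277.08720929  30.        ]
[615.47532601 359.11725539  30.        ]
[614.97663732 196.4594377   30.        ]
[460.39188313 196.162402    30.        ]
[460.54367175 357.60198321  30.        ]
```

Request:
step_arm(grip=[1,1,1,1,1,1,1,1], delta_pos=[[0.1,0.2,0],[0.1,0.2,0],[0.1,0.2,0],[0.1,0.2,0],[0.1,0.2,0],[0.1,0.2,0],[0.1,0.2,0],[0.1,0.2,0]], twist=[[0,0,-1],[0,0,-1],[0,0,-1],[0,0,-1],[0,0,-1],[0,0,-1],[0,0,-1],[0,0,-1]])

```text
t: 1.15
position: [436.1, -284.0, 248.3]
orientation: [0.0, -0.621, 0.784, -0.0]
contact_force: [1.6, -0.1, 0.9]
grip_width: 0.4
```

Request:
step_arm(grip=[1,1,1,1], delta_pos=[[0.09,0.2,0],[0.09,0.2,0],[0.09,0.2,0],[0,0,0]], twist=[[0,0,-0.9],[0,0,0],[0,0,0],[0,0,0]])

```text
t: 1.65
position: [504.7, -131.1, 248.1]
orientation: [0.001, -0.6, 0.8, 0.0]
contact_force: [-1.0, -1.0, -0.4]
grip_width: 0.1
```

Run:
```python
from cell import ctrl
from h import *
d={}
print(ctrl.get_state()["position"],ctrl.get_state()["orientation"])
for n in ["wrist","top"]:
    c=ctrl.camera(n);d[n]=c
    cv2.imwrite(f"pics/{n}1.png",c["image"][:,:,::-1])
c=d["wrist"];print(-np.array(c["R"]).T@np.array(c["t"]),np.array(c["R"]))
print(proj(c,[530,-29.5,82]))
pickle.dump(d,open("c1.pkl","wb"))
```

```text
[ 504.74588633 -131.06815128  248.08114645] [ 6.26410275e-04 -6.00346647e-01  7.99739519e-01  4.61753743e-04]
[ 571.43474157 -149.25987254  372.84584081] [[-0.2800876  -0.95997237 -0.00199579]
 [-0.92487335  0.26928867  0.26850121]
 [-0.2572163   0.07704971 -0.96327728]]
[[187.86697187 232.61794669]]
```

View pics/wrist1.png

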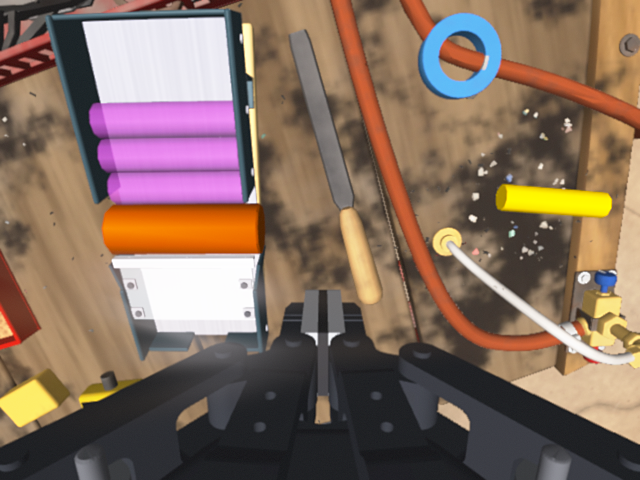

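Run:
```python
from h import *
d=pickle.load(open("c1.pkl","rb"));d0=pickle.load(open("c0.pkl","rb"))
c=d["wrist"];hsv=cv2.cvtColor(c["image"],cv2.COLOR_RGB2HSV)
m=((hsv[...,0]<20)&(hsv[...,1]>140)&(hsv[...,2]>90)).astype(np.uint8);m[:,290:]=0
k,l,st,ce=cv2.connectedComponentsWithStats(m);i=1+np.argmax(st[1:,4]);print(st[i])
for x in (103,105,108,115,130,150,180,210,240,250,256,259,261,263):
    ys=np.where(l[:,x]==i)[0]; print(x,ys.min() if len(ys) else None,ys.max() if len(ys) else None,end=' | ')
ys,xs=np.where(l==i);r=cv2.minAreaRect(np.stack([xs,ys],1).astype(np.float32));print(r)
pt=(365.6,250.94);
for dc in("top","scene"):
  p={"top":(365.6,250.94),"scene":(369.06,234.6)}[dc]
  print(dc,tri(c,r[0],d0[dc],p))
for z in(78,82,86):print(z,plane(c,r[0],z),plane(d0["top"],pt,z))
im=c["image"][180:380,60:300,::-1];cv2.imwrite("pics/wc.png",cv2.resize(im,None,fx=3,fy=3))
```

```text
[ 101  204  160   51 7576]
103 216 242 | 105 212 245 | 108 209 249 | 115 205 253 | 130 205 253 | 150 205 252 | 180 205 252 | 210 204 252 | 240 204 252 | 250 204 252 | 256 204 252 | 259 204 252 | 261 None None | 263 None None | ((180.5, 229.0), (50.0, 159.0), 90.0)
top (array([532.40218992, -28.02029261,  86.99112333]), np.float64(5.223890499959454))
scene (array([533.12318461, -28.75824136,  85.80419052]), np.float64(5.065659079345328))
78 [533.73907067 -23.38132234  78.        ] [530.30085787 -29.80517077  78.        ]
82 [534.25046566 -25.08904255  82.        ] [530.12804156 -29.36243332  82.        ]
86 [534.76186064 -26.79676276  86.        ] [529.95522526 -28.91969587  86.        ]
```

View pics/wc.png

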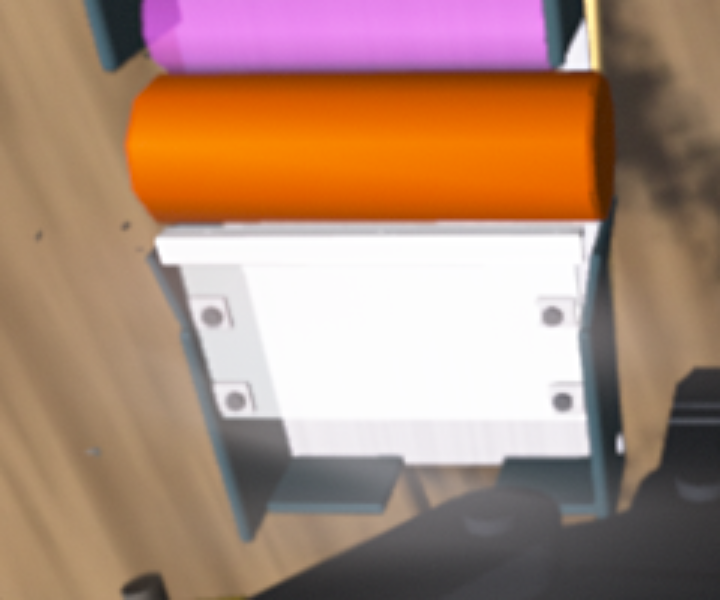

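Run:
```python
from h import *
d=pickle.load(open("c1.pkl","rb"));d0=pickle.load(open("c0.pkl","rb"))
yaw=np.radians(-16.75);ex=np.array([np.cos(yaw),np.sin(yaw),0]);ey=np.array([-np.sin(yaw),np.cos(yaw),0])
# yaw from wrist: back edge of bar
c=d["wrist"]
a=plane(c,(130,205),95);b=plane(c,(250,204),95);v=a-b;print("yaw wrist",np.degrees(np.arctan2(v[1],v[0]))-90)
# right end wall/tops, purple bar ends
A=[];B=[]
def back(c,p,R=20,s=1):
    o,dd=ray(c,p);n=np.cross(ey,dd);n/=np.linalg.norm(n)
    if n@ex<0:n=-n
    # center: n.(C-o) = -R  (back surface at +x)
    return [n@ex,n[2]], n@o-s*R - 0*(n@ey)
for nm,c,p in [("wrist",d["wrist"],(190,204.0)),("top",d0["top"],(367.5,244.0)),("scene",d0["scene"],(368.7,230.4))]:
    r,h=back(c,p);A.append(r);B.append(h);print(nm,r,h,[ (h-r[1]*z)/r[0] for z in (78,82,86)])
print(np.linalg.lstsq(np.array(A),np.array(B),rcond=None)[0])
c=d["wrist"];
print("right end", [ (plane(c,(260.5,228),z)@ey) for z in (78,82,86,100)], "C", np.array([530.1,-29.4,0])@ey, np.array([530.1,-29.4,0])@ex)
```

```text
yaw wrist -15.950779499750482
wrist [np.float64(0.9843478842787796), np.float64(-0.17623632632318006)] 495.2587324499698 [np.float64(517.0988570530835), np.float64(517.8150116936852), np.float64(518.5311663342869)]
top [np.float64(0.9962008529898063), np.float64(0.08708536330740173)] 518.6635926158389 [np.float64(513.8230234812892), np.float64(513.4733535807022), np.float64(513.1236836801152)]
scene [np.float64(0.6584462981488769), np.float64(0.7526277117234258)] 397.0054699995268 [np.float64(513.7860284675921), np.float64(509.2138851426813), np.float64(504.6417418177703)]
[515.50068648  75.8969854 ]
right end [np.float64(69.34172027249897), np.float64(68.69618510881358), np.float64(68.0506499451281), np.float64(65.791276872229)] C 124.62024373021922 516.0815486457744
```

Request:
step_arm(grip=[1,1,1,1,1], delta_pos=[[-0.01,0,-0.2],[-0.01,0,-0.2],[0,0,-0.15],[0,0,-0.1],[0,0,0]], twist=[[0,0,0],[0,0,0],[0,0,0],[0,0,0],[0,0,0]])

```text
t: 2.38
position: [496.4, -137.1, 84.4]
orientation: [-0.001, -0.596, 0.803, 0.001]
contact_force: [0.2, -0.3, 0.5]
grip_width: 0.1
```

Run:
```python
from cell import ctrl
from h import *
d={}
print(ctrl.get_state()["position"],ctrl.get_state()["contact_force"])
for n in ["wrist","scene"]:
    c=ctrl.camera(n);d[n]=c
    cv2.imwrite(f"pics/{n}2.png",c["image"][:,:,::-1])
im=d["scene"]["image"][180:300,320:440,::-1];cv2.imwrite("pics/scene2c.png",cv2.resize(im,None,fx=5,fy=5,interpolation=cv2.INTER_CUBIC))
pickle.dump(d,open("c2.pkl","wb"))
```

```text
[ 496.44405194 -137.14222205   84.39286795] [ 0.19899759 -0.26604584  0.53014826]
```

View pics/wrist2.png

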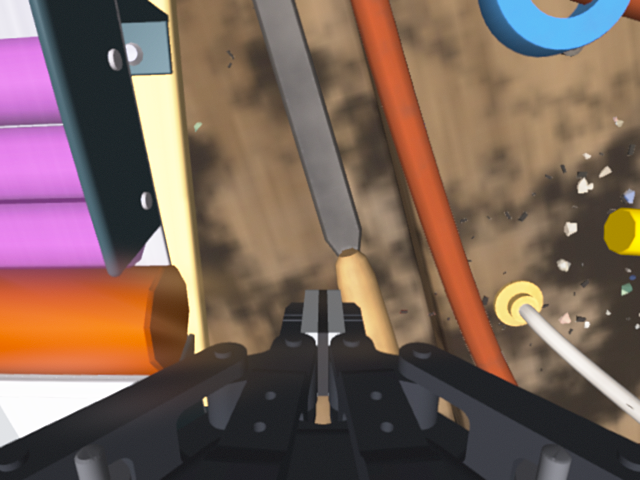

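View pics/scene2c.png

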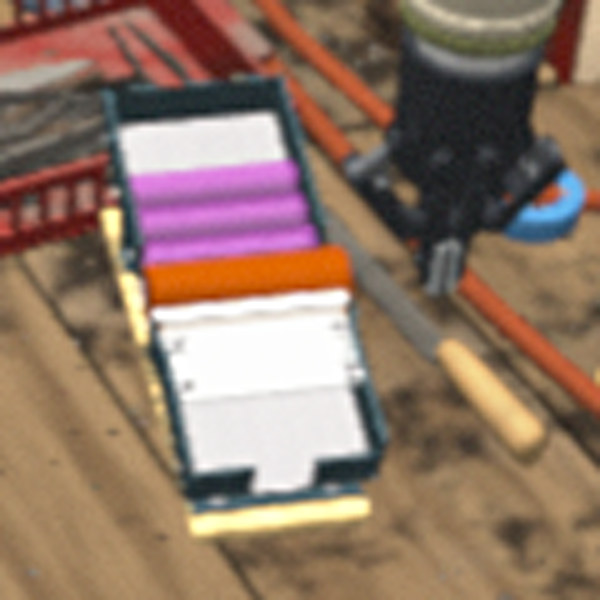

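Run:
```python
from h import *
d=pickle.load(open("c2.pkl","rb"));d1=pickle.load(open("c1.pkl","rb"))
yaw=np.radians(-16.75);ex=np.array([np.cos(yaw),np.sin(yaw),0]);ey=np.array([-np.sin(yaw),np.cos(yaw),0])
c=d["wrist"];hsv=cv2.cvtColor(c["image"],cv2.COLOR_RGB2HSV)
m=((hsv[...,0]<20)&(hsv[...,1]>140)&(hsv[...,2]>40)).astype(np.uint8);m[:,200:]=0
for x in (10,60,100,140,155,165,175,183,187):
    ys=np.where(m[:,x])[0];print(x,ys.min(),ys.max(),end=' | ')
p=[]
for x in (20,120):
    ys=np.where(m[:,x])[0];p.append(plane(c,(x,ys.min()-.5),90))
v=p[0]-p[1];print("yaw",np.degrees(np.arctan2(v[1],v[0]))-90)
A=[];B=[]
for nm,c,q in [("w1",d1["wrist"],(190,204.0)),("w2",d["wrist"],(80,np.where(m[:,80])[0].min()-.5))]:
    o,dd=ray(c,q);n=np.cross(ey,dd);n/=np.linalg.norm(n);n*=np.sign(n@ex)
    A.append([n@ex,n[2]]);B.append(n@o-20);print(A[-1],B[-1],[(B[-1]-A[-1][1]*z)/A[-1][0] for z in (76,80,84)])
print(np.linalg.solve(A,B))
im=d["wrist"]["image"][240:400,80:240,::-1];cv2.imwrite("pics/w2c.png",cv2.resize(im,None,fx=3.5,fy=3.5,interpolation=cv2.INTER_CUBIC))
```

```text
10 278 372 | 60 278 373 | 100 273 373 | 140 267 374 | 155 267 372 | 165 267 367 | 175 267 362 | 183 281 347 | 187 299 324 | yaw -14.187455523043212
[np.float64(0.9843478842787796), np.float64(-0.17623632632318006)] 495.2587324499698 [np.float64(516.7407797327826), np.float64(517.4569343733843), np.float64(518.1730890139861)]
[np.float64(0.9361072806526414), np.float64(-0.351714598942263)] 453.6237545244707 [np.float64(513.1399722788037), np.float64(514.6428538660382), np.float64(516.1457354532728)]
[520.01858149  94.30778757]
```

View pics/w2c.png

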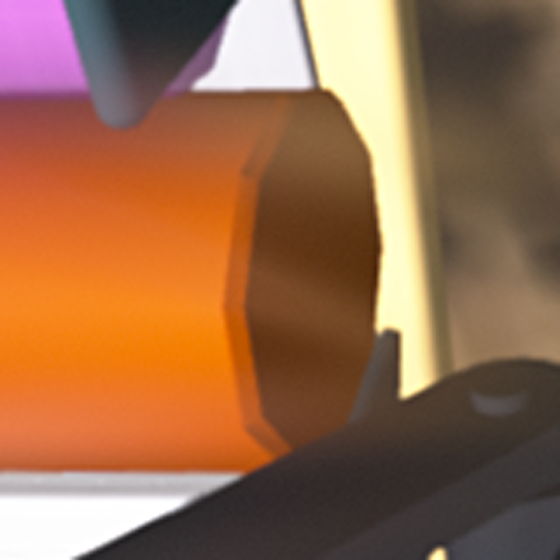

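Run:
```python
from h import *
d=pickle.load(open("c2.pkl","rb"))
yaw=np.radians(-16.5);ex=np.array([np.cos(yaw),np.sin(yaw),0]);ey=np.array([-np.sin(yaw),np.cos(yaw),0])
print("tcp",np.array([496.4,-137.1])@ex[:2],np.array([496.4,-137.1])@ey[:2], "C",np.array([530.1,-29.4])@ex[:2],np.array([530.1,-29.4])@ey[:2])
c=d["wrist"]
for vv in (63,65,67):
  for p in [(169,316.6),(160,266),(172,266),(187.5,309),(152,355),(150,322)]:
    o,dd=ray(c,p);X=o+dd*(vv-o@ey)/(dd@ey);print(vv,p,X@ex,X[2])
print(proj(c,[496.4,-137.1,67.4]))
```

```text
tcp 514.8966201474788 9.531031460597935 C 516.6203925879245 122.36723402242453
63 (169, 316.6) 524.4938953325438 87.91524802047468
63 (160, 266) 543.3210194302395 89.87597785825527
63 (172, 266) 539.9810779029234 80.26459188450255
63 (187.5, 309) 518.9922996060624 70.30158064473807
63 (152, 355) 519.4092135209187 103.71620197422818
63 (150, 322) 529.6185362342209 101.89512768266844
65 (169, 316.6) 522.2006918722385 83.29086780700858
65 (160, 266) 541.7473984961313 85.32653776429646
65 (172, 266) 538.2798026574553 75.34779959360927
65 (187.5, 309) 516.4888222807508 65.00399685540685
65 (152, 355) 516.9216708634035 99.69574248191753
65 (150, 322) 527.5211992284386 97.80506577884168
67 (169, 316.6) 519.9074884119332 78.66648759354248
67 (160, 266) 540.1737775620229 80.77709767033764
67 (172, 266) 536.5785274119872 70.43100730271595
67 (187.5, 309) 513.9853449554392 59.70641306607564
67 (152, 355) 514.4341282058883 95.67528298960688
67 (150, 322) 525.4238622226565 93.71500387501492
[[326.21838946 314.92898418]]
```

Request:
step_arm(grip=[1,1,1,1,1,1], delta_pos=[[0.038,0.072,0],[0.0114,0.0384,0],[0.0114,0.0384,0],[0.006,0.02,0],[0.006,0.02,0],[0,0,0]], twist=[[0,0,0],[0,0,0],[0,0,0],[0,0,0],[0,0,0],[0,0,0]])

```text
t: 3.22
position: [516.1, -88.9, 86.0]
orientation: [-0.0, -0.597, 0.802, -0.0]
contact_force: [0.9, -3.1, 1.1]
grip_width: -0.2
```

Run:
```python
from cell import ctrl
from h import *
s=ctrl.get_state();X=s["position"][:2];yaw=np.radians(-16.5)
print(X@[np.cos(yaw),np.sin(yaw)],X@[-np.sin(yaw),np.cos(yaw)],s["contact_force"])
c=ctrl.camera("wrist");cv2.imwrite("pics/wrist3.png",c["image"][:,:,::-1])
```

```text
520.0950637206237 61.34405614948116 [ 0.943189   -3.14810922  1.07628323]
```

View pics/wrist3.png

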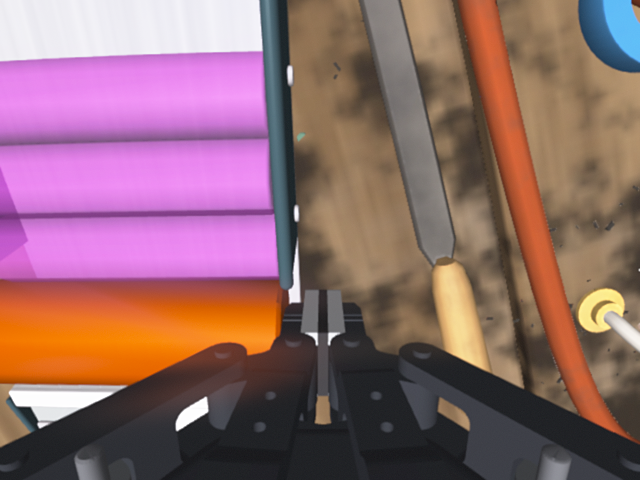

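Request:
step_arm(grip=[1,1,1,1,1], delta_pos=[[0.006,0.02,0],[0.006,0.02,0],[0.006,0.02,0],[0.006,0.02,0],[0,0,0]], twist=[[0,0,0],[0,0,0],[0,0,0],[0,0,0],[0,0,0]])

```text
t: 3.9
position: [522.1, -68.3, 85.8]
orientation: [-0.0, -0.597, 0.802, 0.0]
contact_force: [-0.4, -0.8, 1.1]
grip_width: 0.0
```

Run:
```python
from cell import ctrl
from h import *
s=ctrl.get_state();X=s["position"][:2];yaw=np.radians(-16.5)
print(X@[np.cos(yaw),np.sin(yaw)],X@[-np.sin(yaw),np.cos(yaw)],s["contact_force"])
c=ctrl.camera("top")
im=c["image"][190:300,310:430,::-1];cv2.imwrite("pics/top4.png",cv2.resize(im,None,fx=5,fy=5,interpolation=cv2.INTER_CUBIC))
c=ctrl.camera("wrist");cv2.imwrite("pics/wrist4.png",c["image"][:,:,::-1])
```

```text
519.980291101438 82.81588666768216 [-0.3666314  -0.81773532  1.10469877]
```

View pics/top4.png

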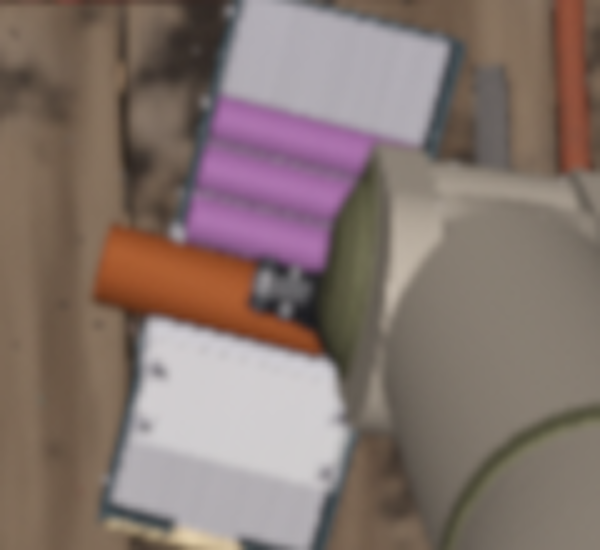

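View pics/wrist4.png

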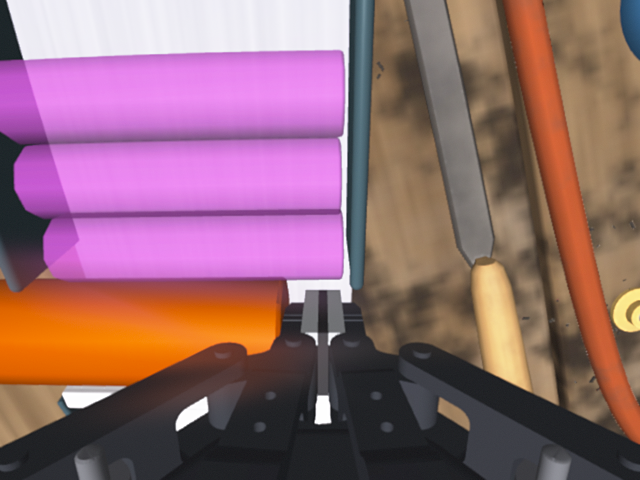

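Request:
step_arm(grip=[1,1,1,1,1,1,1,1], delta_pos=[[0.005,0.016,0],[0,0,0],[-0.006,-0.02,0],[-0.006,-0.02,0],[0,0,0.12],[0,0,0.2],[0,0,0.2],[0.02,0.06,0]], twist=[[0,0,0],[0,0,0],[0,0,0],[0,0,0],[0,0,0],[0,0,0.5],[0,0,1],[0,0,1]])

```text
t: 5.0
position: [526.9, -60.7, 219.3]
orientation: [0.002, -0.665, 0.747, -0.002]
contact_force: [0.6, -0.1, -1.0]
grip_width: -0.2
```

Request:
step_arm(grip=[-1,-1,-1,-1,-1,-1,-1,-1], delta_pos=[[0.03,0.11,0],[0.03,0.11,0],[0.03,0.11,0],[0.03,0.1,0],[0,0,0],[0,0,0],[0,0,0],[0,0,0]], twist=[[0,0,1],[0,0,1],[0,0,1],[0,0,1],[0,0,1],[0,0,1],[0,0,1],[0,0,1]])

```text
t: 6.0
position: [555.6, 49.1, 215.4]
orientation: [0.0, 0.846, -0.533, -0.0]
contact_force: [-0.5, -0.7, -0.9]
grip_width: 85.5
```

Request:
step_arm(grip=[-1,-1,-1,-1,-1,-1,-1,-1], delta_pos=[[0,0,0],[0,0,0],[0,0,0],[0,0,0],[0,0,0],[0,0,0],[0,0,0],[0,0,0]], twist=[[0,0,1],[0,0,1],[0,0,1],[0,0,1],[0,0,1],[0,0,1],[0,0,1],[0,0,1]])

```text
t: 7.0
position: [555.6, 49.0, 215.4]
orientation: [0.0, 0.96, -0.279, -0.0]
contact_force: [-0.1, 0.2, 0.1]
grip_width: 85.8
```

Request:
step_arm(grip=[-1,-1,-1,-1,-1], delta_pos=[[0,0,0],[0,0,0],[0,0,0],[0,0,0],[0,0,0]], twist=[[0,0,1],[0,0,1],[0,0,1],[0,0,0.9],[0,0,0]])

```text
t: 7.62
position: [555.6, 48.8, 215.4]
orientation: [-0.0, 0.989, -0.147, -0.0]
contact_force: [-0.1, 0.1, 0.7]
grip_width: 85.0
```

Run:
```python
from cell import ctrl
from h import *
d={}
s=ctrl.get_state();X=s["position"][:2];yaw=np.radians(-16.5)
print(s["position"],s["orientation"],X@[np.cos(yaw),np.sin(yaw)],X@[-np.sin(yaw),np.cos(yaw)],s["contact_force"])
for n in ("top","wrist"):
  c=ctrl.camera(n);d[n]=c
  im=c["image"][:,:,::-1]
  if n=="top":im=cv2.resize(im[190:300,310:430],None,fx=5,fy=5,interpolation=cv2.INTER_CUBIC)
  cv2.imwrite(f"pics/{n}5.png",im)
pickle.dump(d,open("c5.pkl","wb"))
```

```text
[555.58527654  48.81616894 215.43494886] [-6.30516515e-05  9.89066129e-01 -1.47472390e-01 -2.88713516e-04] 518.8415864978427 204.60064999132092 [-0.05332015  0.1286265   0.65063734]
```

View pics/wrist5.png

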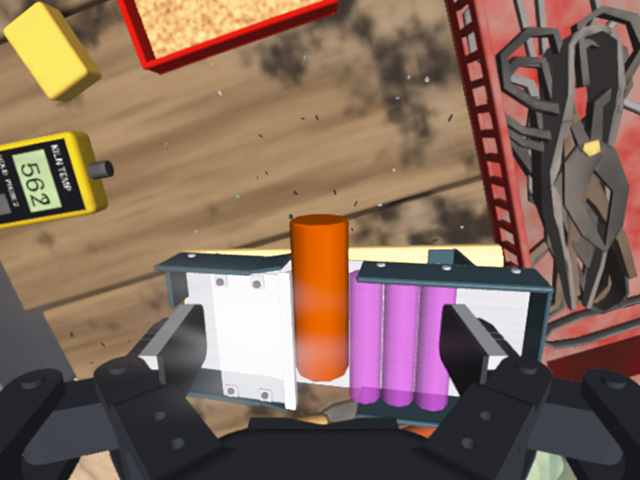

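View pics/top5.png

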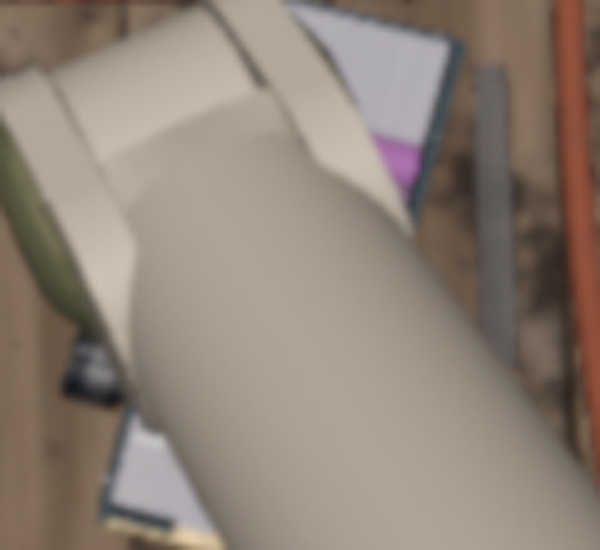

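Run:
```python
from h import *
d=pickle.load(open("c5.pkl","rb"));c=d["wrist"]
yaw=np.radians(-16.5);ex=np.array([np.cos(yaw),np.sin(yaw),0]);ey=np.array([-np.sin(yaw),np.cos(yaw),0])
hsv=cv2.cvtColor(c["image"],cv2.COLOR_RGB2HSV)
m=((hsv[...,0]<20)&(hsv[...,1]>150)&(hsv[...,2]>80)).astype(np.uint8);m[:,:270]=0;m[:,370:]=0
pts=[]
for y in (222,230,238,246,254,290,320,350):
    xs=np.where(m[y])[0];print(y,xs.min(),xs.max(),end=' | ')
print()
for z in (80,82.5,85):
  for y in (222,238,246):
    xs=np.where(m[y])[0];A=plane(c,(xs.min()-.5,y),z);B=plane(c,(xs.max()+.5,y),z);M=(A+B)/2;print(z,y,"u",M@ex,"v",M@ey,"width",(B-A)@ex)
print("end top edge v", [plane(c,(320,219),z)@ey for z in (95,100)],"lower",[plane(c,(320,213.5),z)@ey for z in (65,)], "inner end",plane(c,(322,377),100)@ey)
# wall outer top edges near gap: left wall corner (290,255), right (360,262)
for p in [(288,256),(200,253),(362,262),(545,268)]:
  print("wall",p,[round(plane(c,p,z)@ey,1) for z in (90,97,105)],[round(plane(c,p,z)@ex,1) for z in (90,97,105)])
```

```text
222 290 348 | 230 290 347 | 238 291 348 | 246 291 348 | 254 291 347 | 290 296 347 | 320 295 347 | 350 320 343 | 
80 222 u 517.6167839489364 v 215.74213082329916 width 39.76449890385889
80 238 u 517.8173694332199 v 204.5816983076261 width 39.52367410225299
80 246 u 517.7477651835828 v 198.90975140781455 width 39.74649948301138
82.5 222 u 517.6472570615581 v 216.29894362325922 width 39.382515409979774
82.5 238 u 517.8459156928391 v 205.24571982699814 width 39.14400400604421
82.5 246 u 517.7769800716318 v 199.62825846462852 width 39.364688894156906
85 222 u 517.6777301741797 v 216.85575642321933 width 39.00053191610055
85 238 u 517.8744619524581 v 205.90974134637005 width 38.76433390983554
85 246 u 517.8061949596807 v 200.34676552144245 width 38.98287830530232
end top edge v [np.float64(221.01851540846468), np.float64(222.0926811327994)] lower [np.float64(218.55386239363256)] inner end 109.06604861324948
wall (288, 256) [np.float64(195.1), np.float64(197.3), np.float64(199.8)] [np.float64(496.9), np.float64(497.5), np.float64(498.3)]
wall (200, 253) [np.float64(197.7), np.float64(199.8), np.float64(202.3)] [np.float64(438.3), np.float64(440.6), np.float64(443.2)]
wall (362, 262) [np.float64(190.4), np.float64(192.7), np.float64(195.4)] [np.float64(546.1), np.float64(545.4), np.float64(544.5)]
wall (545, 268) [np.float64(184.7), np.float64(187.1), np.float64(190.0)] [np.float64(670.9), np.float64(666.7), np.float64(661.9)]
```

Request:
step_arm(grip=[-1,-1,-1,-1,-1], delta_pos=[[0.006,-0.01,-0.15],[0,0,-0.15],[0,0,-0.15],[0,0,-0.095],[0,0,0]], twist=[[0,0,0],[0,0,0],[0,0,0],[0,0,0],[0,0,0]])

```text
t: 8.35
position: [556.0, 45.8, 78.0]
orientation: [0.001, 0.989, -0.148, -0.002]
contact_force: [-0.3, 0.1, -0.6]
grip_width: 85.4
```

Run:
```python
from cell import ctrl
from h import *
d={}
s=ctrl.get_state();X=s["position"][:2];yaw=np.radians(-16.5)
print(s["position"],s["orientation"],X@[np.cos(yaw),np.sin(yaw)],X@[-np.sin(yaw),np.cos(yaw)],s["contact_force"])
for n in ("scene","wrist"):
  c=ctrl.camera(n);d[n]=c
  im=c["image"][:,:,::-1]
  if n=="scene":im=cv2.resize(im[170:290,310:430],None,fx=5,fy=5,interpolation=cv2.INTER_CUBIC)
  cv2.imwrite(f"pics/{n}6.png",im)
pickle.dump(d,open("c6.pkl","wb"))
```

```text
[556.03827581  45.77756985  77.99711935] [ 5.78274171e-04  9.88966798e-01 -1.48127899e-01 -1.56950495e-03] 520.1389399105167 201.81583995673327 [-0.25778961  0.07150413 -0.6447099 ]
```

View pics/wrist6.png

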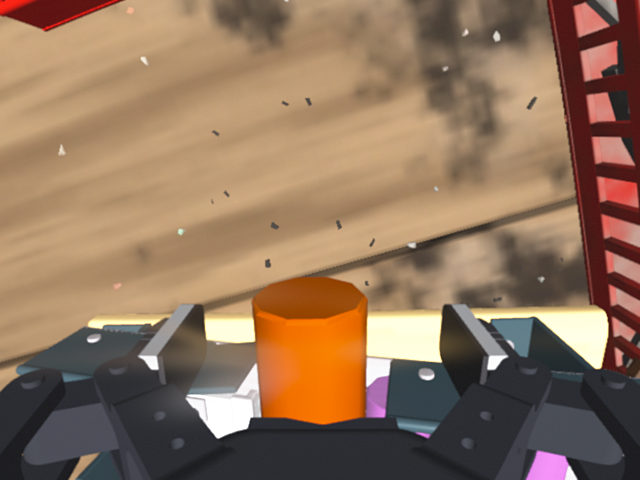

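View pics/scene6.png

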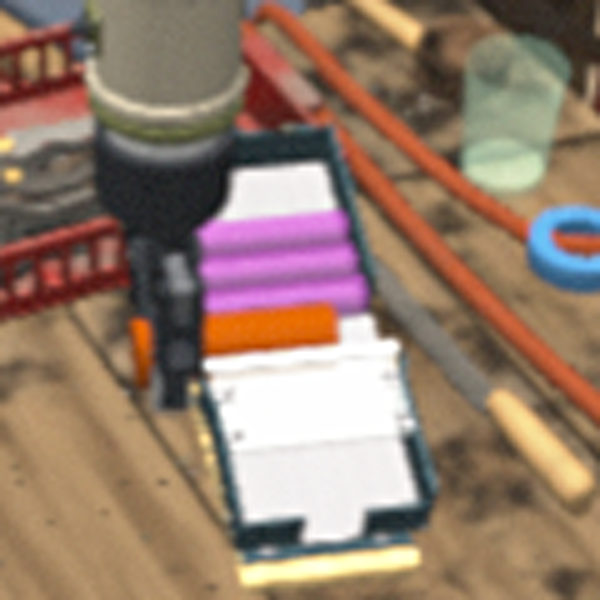

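Request:
step_arm(grip=[-1,-0.4,0,0.3,1,1,1], delta_pos=[[-0.005,0,0],[0,0,0],[0,0,0],[0,0,0],[0,0,0],[0,0,0],[0,0,0]], twist=[[0,0,0],[0,0,0],[0,0,0],[0,0,0],[0,0,0],[0,0,0],[0,0,0]])

```text
t: 9.32
position: [555.3, 45.7, 79.9]
orientation: [0.0, 0.989, -0.148, -0.0]
contact_force: [-3.0, 0.5, 6.4]
grip_width: 38.5
```

Run:
```python
from cell import ctrl
from h import *
s=ctrl.get_state();print(s["position"],s["contact_force"],s["moment"],s["grip_width"])
for n in ("scene","wrist"):
  c=ctrl.camera(n)
  im=c["image"][:,:,::-1]
  if n=="scene":im=cv2.resize(im[170:290,310:430],None,fx=5,fy=5,interpolation=cv2.INTER_CUBIC)
  cv2.imwrite(f"pics/{n}7.png",im)
```

```text
[555.26645942  45.68509946  79.88180119] [-2.98170153  0.52030624  6.35976945] [ 0.13313128  0.62786845 -0.09684657] 38.509070718676526
```

View pics/wrist7.png

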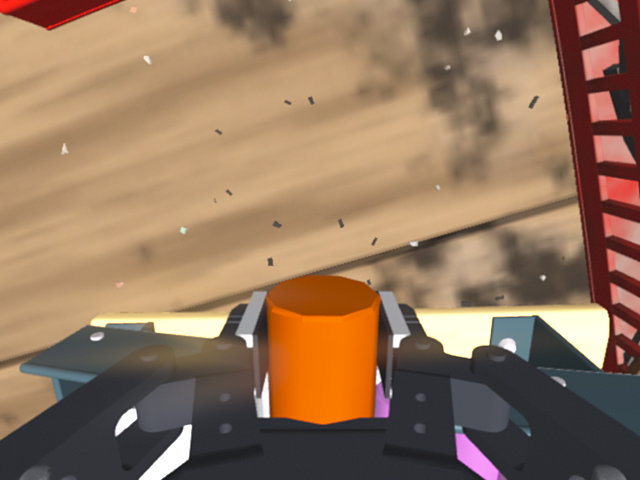

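View pics/scene7.png

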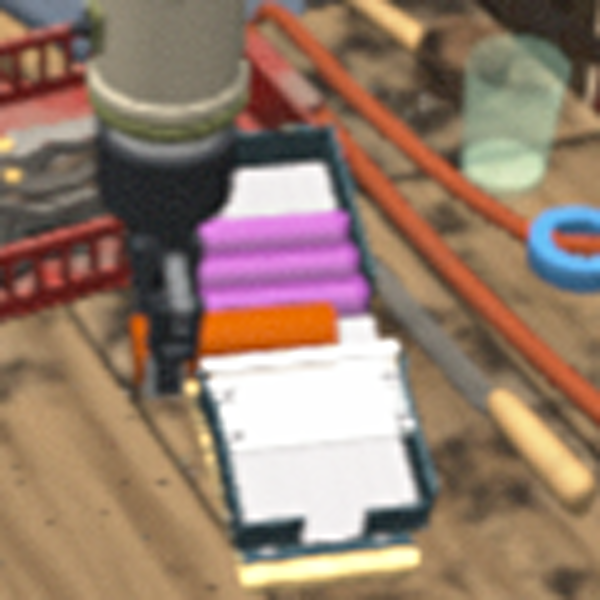

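Request:
step_arm(grip=[1,1,1], delta_pos=[[0.004,-0.001,0.008],[0,0,0.008],[0,0,0]], twist=[[0,0,0],[0,0,0],[0,0,0]])

```text
t: 9.8
position: [556.5, 45.2, 83.4]
orientation: [0.0, 0.989, -0.148, -0.0]
contact_force: [-2.0, 0.9, -2.6]
grip_width: 38.0
```

Request:
step_arm(grip=[1,1,1,1,1,1,1], delta_pos=[[0,0,0.06],[0,0,0.1],[0,0,0.12],[0,0,0.1],[0,0,0.06],[0,0,0],[0,0,0]], twist=[[0,0,0],[0,0,0],[0,0,0],[0,0,0],[0,0,0],[0,0,0],[0,0,0]])

```text
t: 10.68
position: [556.3, 45.1, 192.9]
orientation: [0.0, 0.989, -0.148, -0.0]
contact_force: [0.4, -0.7, -3.6]
grip_width: 38.0
```

Run:
```python
from cell import ctrl
from h import *
d={}
s=ctrl.get_state();print(s["position"],s["contact_force"],s["moment"],s["grip_width"])
for n in ("scene","wrist"):
  c=ctrl.camera(n);d[n]=c
  im=c["image"][:,:,::-1]
  if n=="scene":im=cv2.resize(im[150:290,290:430],None,fx=4,fy=4,interpolation=cv2.INTER_CUBIC)
  cv2.imwrite(f"pics/{n}8.png",im)
pickle.dump(d,open("c8.pkl","wb"))
```

```text
[556.32999314  45.08499724 192.93032733] [ 0.4010435  -0.69653859 -3.55891697] [ 0.17712675 -0.00778561  0.01288042] 38.042143234717194
```

View pics/wrist8.png

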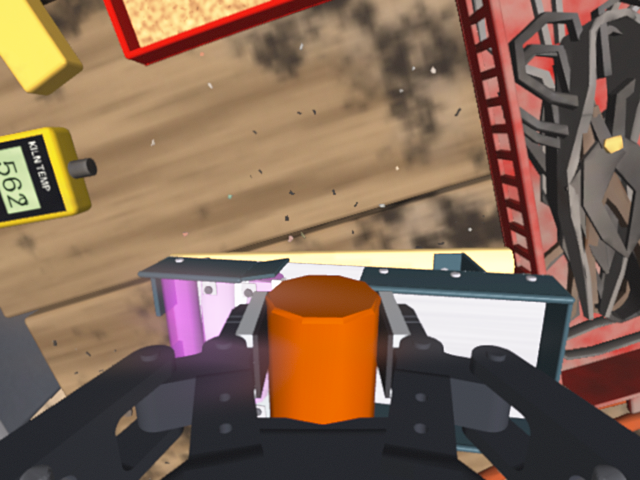

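View pics/scene8.png

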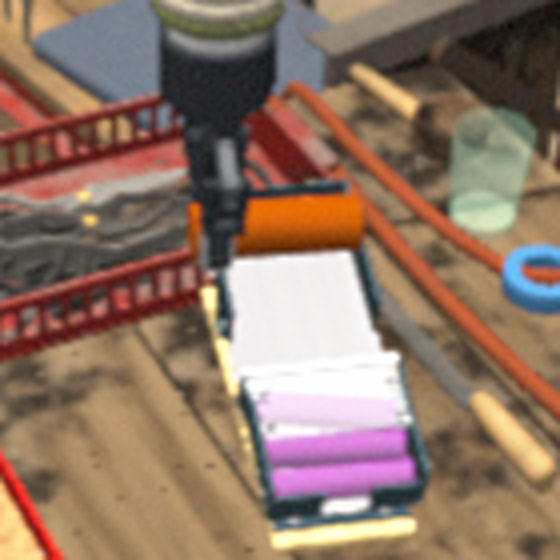

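Request:
step_arm(grip=[1,1,1,1,1,1,1,1], delta_pos=[[-0.01,0.1,0],[-0.01,0.16,0],[-0.01,0.18,0],[-0.01,0.18,0],[-0.01,0.18,0],[-0.01,0.16,0],[0,0.1,0],[0,0,0]], twist=[[0,0,0],[0,0,0],[0,0,0],[0,0,0],[0,0,0],[0,0,0],[0,0,0],[0,0,0]])

```text
t: 11.78
position: [541.1, 312.2, 192.8]
orientation: [-0.0, 0.989, -0.147, -0.0]
contact_force: [0.2, -0.2, -3.8]
grip_width: 38.1
```

Run:
```python
from cell import ctrl
from h import *
d={}
s=ctrl.get_state();print(s["position"],s["contact_force"],s["moment"],s["grip_width"])
for n in ("scene","top"):
  c=ctrl.camera(n);d[n]=c
  im=c["image"][:,:,::-1]
  if n=="scene":im=cv2.resize(im[150:310,220:420],None,fx=4,fy=4,interpolation=cv2.INTER_CUBIC)
  else:im=cv2.resize(im[170:310,200:400],None,fx=4,fy=4,interpolation=cv2.INTER_CUBIC)
  cv2.imwrite(f"pics/{n}9.png",im)
pickle.dump(d,open("c9.pkl","wb"))
```

```text
[541.12121379 312.24286487 192.7989074 ] [ 0.15781911 -0.23210319 -3.83907208] [ 0.10072088 -0.06364138  0.02481321] 38.13780327111322
```

View pics/scene9.png

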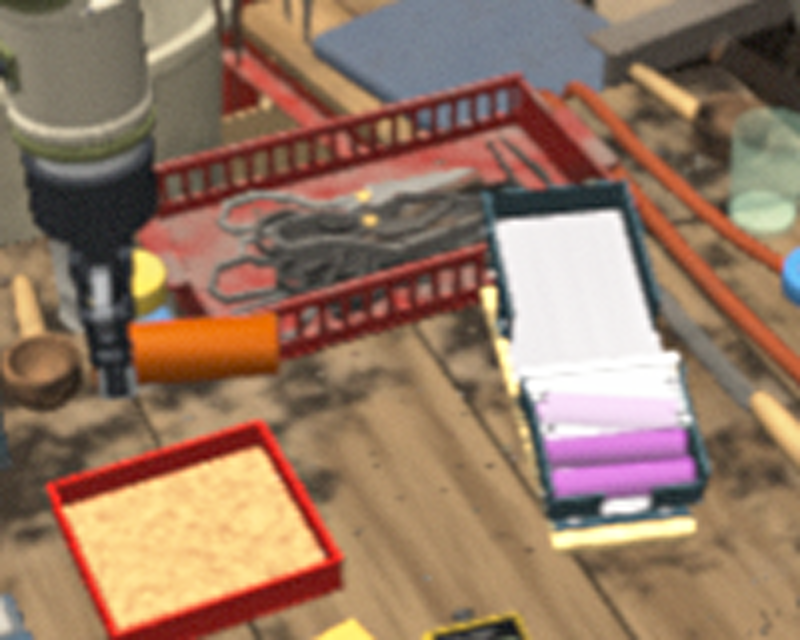

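View pics/top9.png

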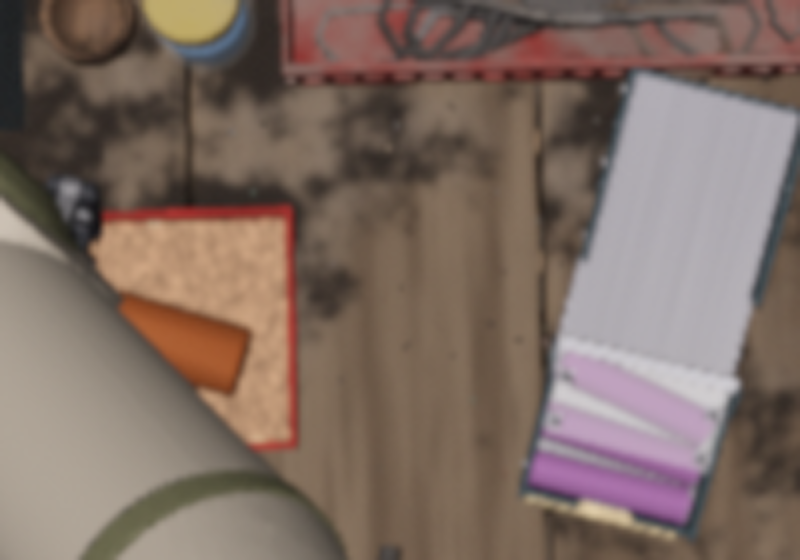

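Request:
step_arm(grip=[1,1,1,1,1,1], delta_pos=[[0,0,-0.12],[0,0,-0.18],[0,0,-0.18],[0,0,-0.1],[0,0,-0.03],[0,0,0]], twist=[[0,0,0],[0,0,0],[0,0,0],[0,0,0],[0,0,0],[0,0,0]])

```text
t: 12.62
position: [542.1, 309.4, 41.2]
orientation: [0.0, 0.989, -0.149, 0.0]
contact_force: [0.5, -0.3, -2.7]
grip_width: 38.4
```

Request:
step_arm(grip=[1,1,1,1], delta_pos=[[0,0,-0.014],[0,0,-0.014],[0,0,-0.008],[0,0,0]], twist=[[0,0,0],[0,0,0],[0,0,0],[0,0,0]])

```text
t: 13.12
position: [541.6, 310.3, 32.0]
orientation: [0.0, 0.989, -0.148, -0.0]
contact_force: [-0.3, -0.6, -2.8]
grip_width: 38.3
```

Request:
step_arm(grip=[1,1,1,1], delta_pos=[[0,0,-0.008],[0,0,-0.008],[0,0,-0.004],[0,0,0]], twist=[[0,0,0],[0,0,0],[0,0,0],[0,0,0]])

```text
t: 13.62
position: [541.9, 310.6, 30.3]
orientation: [-0.0, 0.989, -0.148, 0.001]
contact_force: [-7.3, -4.1, 32.5]
grip_width: 38.5
```

Run:
```python
from cell import ctrl
from h import *
d={}
s=ctrl.get_state();print(s["position"],s["contact_force"],s["moment"],s["grip_width"])
for n in ("scene","wrist"):
  c=ctrl.camera(n);d[n]=c
  im=c["image"][:,:,::-1]
  if n=="scene":im=cv2.resize(im[210:330,220:420],None,fx=4,fy=4,interpolation=cv2.INTER_CUBIC)
  cv2.imwrite(f"pics/{n}10.png",im)
```

```text
[541.86628788 310.62584864  30.28660997] [-7.31224029 -4.07238293 32.52588186] [-0.86193578  1.66970006 -0.0392174 ] 38.46451283615045
```

View pics/scene10.png

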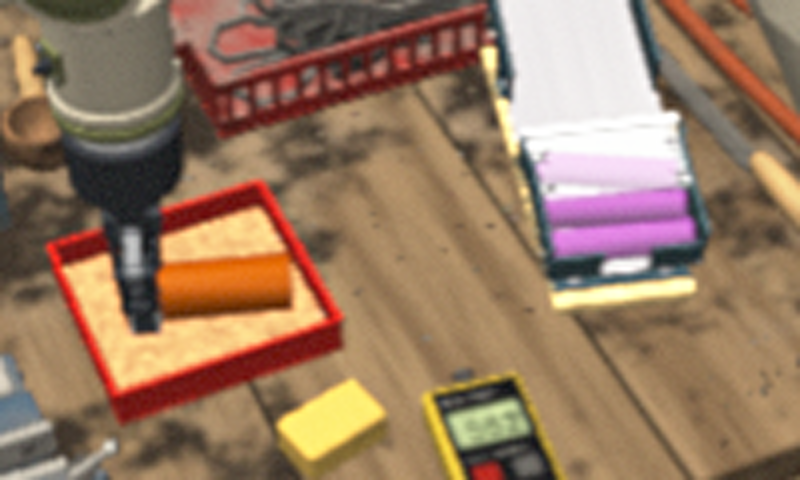

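View pics/wrist10.png

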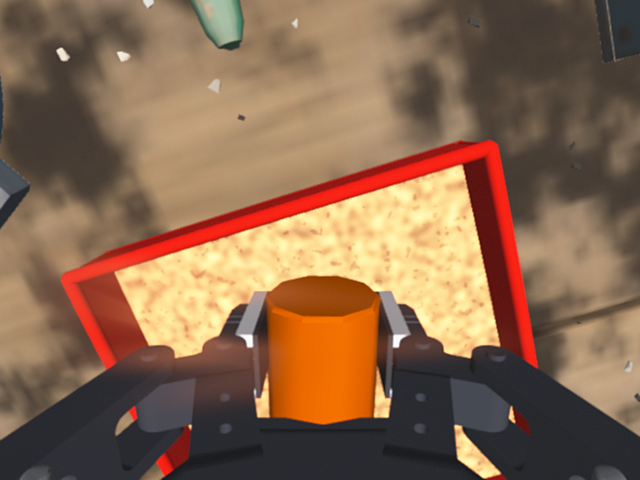

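Request:
step_arm(grip=[1,0.05,-0.2,-0.3,-0.3,-0.3,-0.3,-0.3], delta_pos=[[0,0,0.01],[0,0,0],[0,0,0],[0,0,0.02],[0,0,0.08],[0,0,0.2],[0,0,0.25],[0,0,0.2]], twist=[[0,0,0],[0,0,0],[0,0,0],[0,0,0],[0,0,0],[0,0,0],[0,0,0],[0,0,0]])

```text
t: 14.72
position: [541.8, 310.4, 220.9]
orientation: [-0.001, 0.989, -0.148, 0.001]
contact_force: [0.8, 0.3, -0.0]
grip_width: 55.6
```

Run:
```python
from cell import ctrl
from h import *
d={}
s=ctrl.get_state();print(s["position"],s["contact_force"],s["grip_width"])
for n in ("scene","top","wrist"):
  c=ctrl.camera(n);d[n]=c
  im=c["image"][:,:,::-1]
  if n=="scene":im=cv2.resize(im[210:330,220:420],None,fx=4,fy=4,interpolation=cv2.INTER_CUBIC)
  if n=="top":im=cv2.resize(im[180:310,320:420],None,fx=4.5,fy=4.5,interpolation=cv2.INTER_CUBIC)
  cv2.imwrite(f"pics/{n}11.png",im)
pickle.dump(d,open("c11.pkl","wb"))
```

```text
[541.7935606  310.36471113 220.93389298] [ 0.81923813  0.29588132 -0.01806328] 55.630364574250294
```

View pics/top11.png

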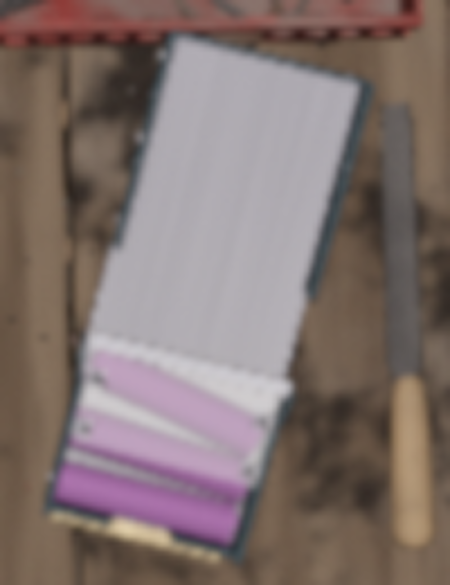

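View pics/wrist11.png

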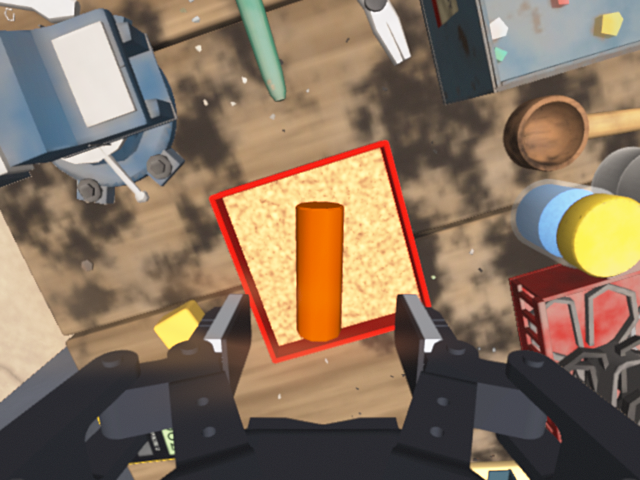

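View pics/scene11.png

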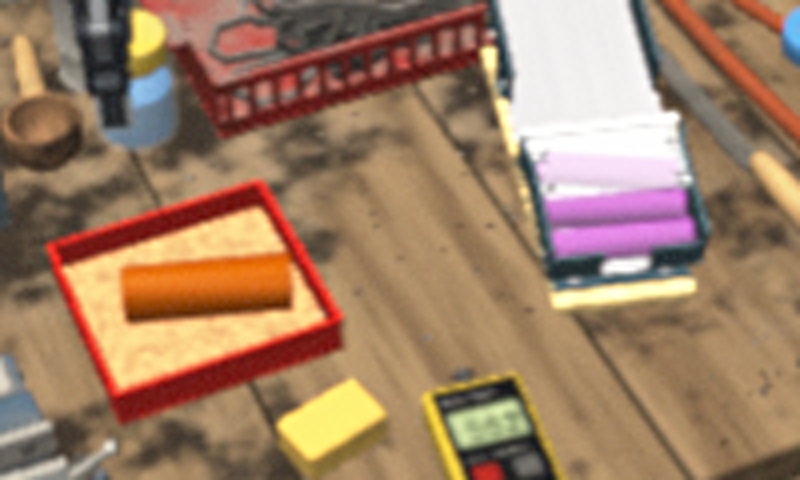

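Run:
```python
from h import *
d=pickle.load(open("c11.pkl","rb"));c=d["top"]
yaw=np.radians(-16.5);ex=np.array([np.cos(yaw),np.sin(yaw),0]);ey=np.array([-np.sin(yaw),np.cos(yaw),0])
hsv=cv2.cvtColor(c["image"],cv2.COLOR_RGB2HSV)
f=lambda x,y:(320+x/4.5,180+y/4.5)
for nm,l,r,z in [("b1",(62,480),(238,522),49),("b2",(75,425),(252,468),54),("b3",(95,365),(262,437),60),("mouth",(95,338),(292,388),85)]:
    A=plane(c,f(*l),z);B=plane(c,f(*r),z);print(nm,"L u%.1f v%.1f R u%.1f v%.1f"%(A@ex,A@ey,B@ex,B@ey),"mid u%.1f v%.1f"%((A+B)/2@ex,(A+B)/2@ey))
c=d["wrist"];m=[plane(c,p,29) for p in ((320,206),(320,338))];print("thick",(m[0]+m[1])/2, "tray",[plane(c,p,30) for p in ((214,197),(387,144),(277,360),(428,300))])
```

```text
b1 L u413.2 v172.8 R u416.0 v73.4 mid u414.6 v123.1
b2 L u444.1 v173.9 R u446.5 v74.1 mid u445.3 v124.0
b3 L u478.4 v172.2 R u464.2 v73.9 mid u471.3 v123.0
mouth L u491.3 v177.2 R u492.9 v68.3 mid u492.1 v122.7
thick [530.03436882 266.65634667  29.        ] tray [array([467.61852245, 356.89061097,  30.        ]), array([613.00407269, 355.9147966 ,  30.        ]), array([468.20738985, 200.0070113 ,  30.        ]), array([613.76229559, 216.73541455,  30.        ])]
```

Request:
step_arm(grip=[-1,-1,-1,-1,-1,-1], delta_pos=[[-0.046,-0.209,0],[-0.046,-0.209,0],[-0.046,-0.209,0],[-0.046,-0.209,0],[-0.046,-0.209,0],[0,0,0]], twist=[[0,0,0],[0,0,0],[0,0,0],[0,0,0],[0,0,0],[0,0,0]])

```text
t: 15.62
position: [482.3, 44.5, 216.5]
orientation: [0.001, 0.988, -0.151, -0.001]
contact_force: [0.6, 1.3, 0.6]
grip_width: 85.2
```

Run:
```python
from cell import ctrl
from h import *
d={}
s=ctrl.get_state();print(s["position"],s["contact_force"],s["grip_width"])
c=ctrl.camera("wrist");d["wrist"]=c
cv2.imwrite("pics/wrist12.png",c["image"][:,:,::-1])
pickle.dump(d,open("c12.pkl","wb"))
```

```text
[482.33679915  44.48099321 216.5437757 ] [0.6295744  1.33298876 0.59707765] 85.17049804278814
```

View pics/wrist12.png

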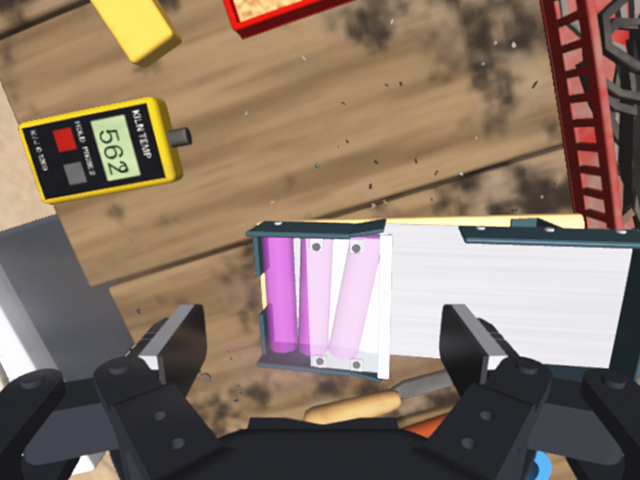

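Run:
```python
from h import *
d=pickle.load(open("c12.pkl","rb"));c=d["wrist"]
yaw=np.radians(-16.5);ex=np.array([np.cos(yaw),np.sin(yaw),0]);ey=np.array([-np.sin(yaw),np.cos(yaw),0])
im=c["image"][200:400,230:480,::-1];cv2.imwrite("pics/w12c.png",cv2.resize(im,None,fx=3,fy=3,interpolation=cv2.INTER_CUBIC))
```

```text
(no output)
```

View pics/w12c.png

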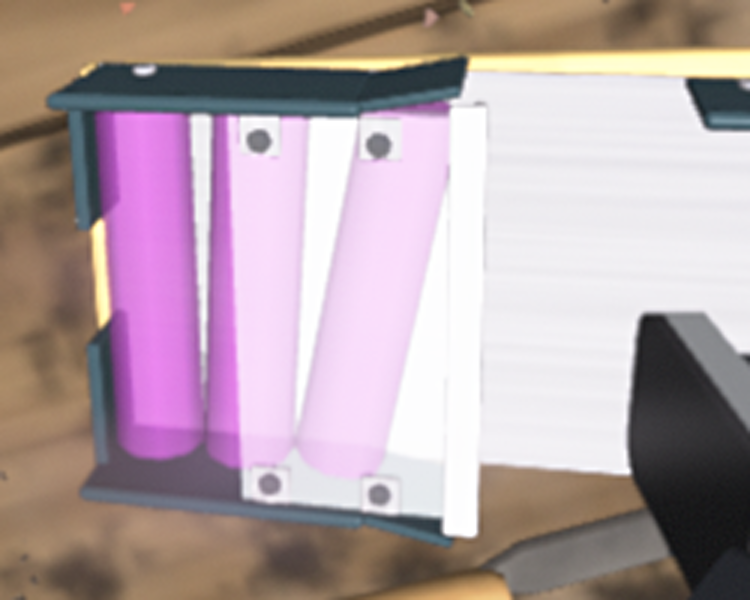

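Run:
```python
from h import *
d=pickle.load(open("c12.pkl","rb"));c=d["wrist"]
yaw=np.radians(-16.5);ex=np.array([np.cos(yaw),np.sin(yaw),0]);ey=np.array([-np.sin(yaw),np.cos(yaw),0])
f=lambda x,y:(230+x/3,200+y/3)
fl=lambda u:62+(u-518)*.2126
def mid(p,q,h):  # midline with axis height h above floor iterate
    u=470
    for _ in range(6):
        z=fl(u)+h;A=plane(c,f(*p),z);B=plane(c,f(*q),z);u=(A+B)/2@ex
    return u,(A+B)/2@ey,z
for nm,P in [("b1",[(102,130),(188,130),(118,430),(204,430)]),("b2",[(214,130),(305,130),(208,430),(295,430)]),("b3",[(362,130),(449,130),(300,440),(390,430)])]:
    a=mid(P[0],P[1],12.2);b=mid(P[2],P[3],12.2);print(nm,np.round(a,1),np.round(b,1),"slope",(a[0]-b[0])/(a[1]-b[1]))
for p in [(485,120),(485,300),(478,530),(447,300)]:
    for h in (27,34):
        u,v,z=mid(p,p,h);print("edge",p,h,round(u,1),round(v,1),round(z,1))
for p in [(360,105),(465,65),(270,58),(720,130),(690,85)]:
    u,v,z=mid(p,p,33);print("wall",p,round(u,1),round(v,1),round(z,1))
for p in [(190,495),(445,540)]:
    u,v,z=mid(p,p,33);print("wall-",p,round(u,1),round(v,1),round(z,1))
import sys
sys.path.insert(0,'.')
from cell import ctrl
print(ctrl.get_state()["joints"])
```

```text
b1 [416.9 168.1  52.7] [417.1  82.8  52.8] slope -0.003162307258004431
b2 [446.  169.4  58.9] [442.1  85.6  58.1] slope 0.046755000781285604
b3 [481.3 170.9  66.4] [466.8  86.7  63.3] slope 0.17205990181167188
edge (485, 120) 27 497.3 178.2 84.6
edge (485, 120) 34 496.1 180.0 91.3
edge (485, 300) 27 498.6 134.4 84.9
edge (485, 300) 34 497.4 137.4 91.6
edge (478, 530) 27 499.0 72.0 85.0
edge (478, 530) 34 497.8 76.6 91.7
edge (447, 300) 27 489.9 133.8 83.0
edge (447, 300) 34 488.9 136.8 89.8
wall (360, 105) 469.2 182.1 84.6
wall (465, 65) 491.7 192.0 89.4
wall (270, 58) 449.2 192.2 80.4
wall (720, 130) 544.6 179.6 100.6
wall (690, 85) 537.9 189.2 99.2
wall- (190, 495) 426.5 77.1 75.5
wall- (445, 540) 490.2 72.1 89.1
[ 0.03091357  0.37756111 -0.32384399  2.15385101  0.19870254  0.63893415
 -0.73311913]
```

Request:
step_arm(grip=[-1,-1,-1,-1,-1,-1,-1,-1], delta_pos=[[0.022,-0.025,0],[0.022,-0.025,0],[0.022,-0.025,0],[0.022,-0.025,0],[0.022,-0.025,0],[0,0,0],[0,0,0],[0,0,0]], twist=[[0.28,0.96,0],[0.28,0.96,0],[0.28,0.96,0],[0.28,0.96,0],[0.28,0.96,0],[0.28,0.96,0],[0.28,0.96,0],[0.28,0.96,0]])

```text
t: 16.68
position: [512.0, 19.4, 216.7]
orientation: [-0.037, 0.95, -0.141, -0.274]
contact_force: [-0.5, 0.0, -0.2]
grip_width: 85.3
```

Request:
step_arm(grip=[-1,-1,-1,-1], delta_pos=[[0,0,0],[0,0,0],[0,0,0],[0,0,0]], twist=[[0.28,0.96,0],[0.28,0.96,0],[0,0,0],[0,0,0]])

```text
t: 17.18
position: [511.6, 18.7, 216.9]
orientation: [-0.046, 0.93, -0.139, -0.338]
contact_force: [0.2, -0.0, -0.4]
grip_width: 85.4
```

Run:
```python
from cell import ctrl
from h import *
from scipy.spatial.transform import Rotation as R
s=ctrl.get_state();X=s["position"];q=s["orientation"]
r=R.from_quat([q[1],q[2],q[3],q[0]]).as_matrix();yaw=np.radians(-16.5);B=np.array([[np.cos(yaw),np.sin(yaw),0],[-np.sin(yaw),np.cos(yaw),0],[0,0,1]])
print(B@X);print((B@r).round(3));print(s["joints"],s["contact_force"])
c=ctrl.camera("wrist");cv2.imwrite("pics/wrist13.png",c["image"][:,:,::-1])
c=ctrl.camera("scene");cv2.imwrite("pics/scene13.png",cv2.resize(c["image"][150:310,270:430,::-1],None,fx=3.7,fy=3.7,interpolation=cv2.INTER_CUBIC))
```

```text
[485.24899711 163.24843966 216.85972852]
[[ 0.767 -0.005 -0.642]
 [-0.009 -1.    -0.003]
 [-0.642  0.009 -0.767]]
[ 0.20868396  0.71034301 -0.38493976  1.71682902 -0.03915068  1.3936259
 -0.4483988 ] [ 0.23261166 -0.04471879 -0.44726631]
```

View pics/wrist13.png

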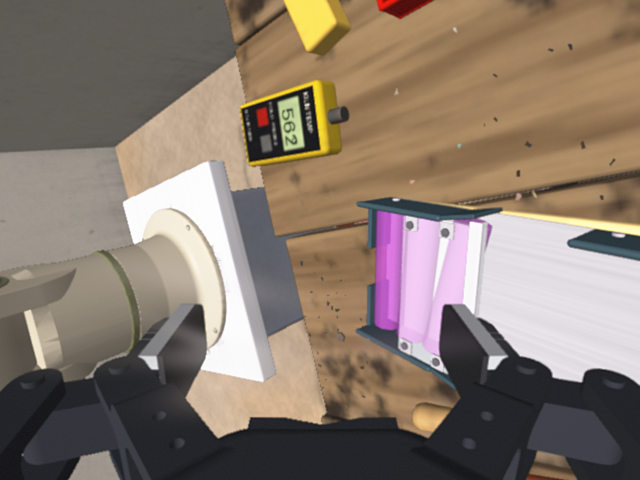

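View pics/scene13.png

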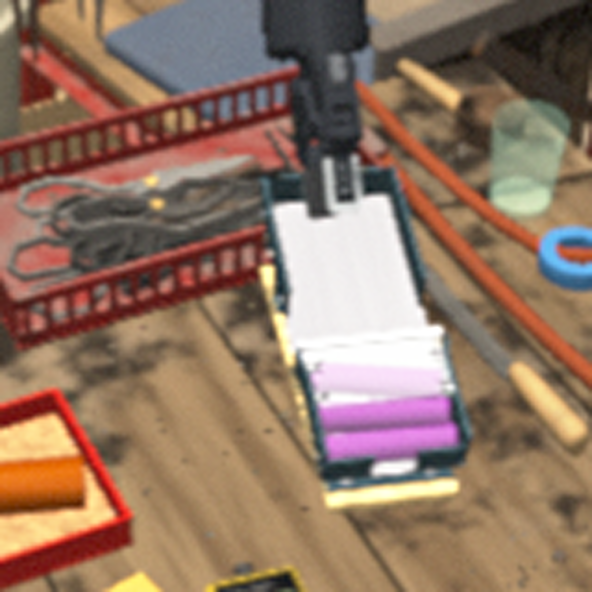

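Request:
step_arm(grip=[-1,-1,-1,-1,-1,-1], delta_pos=[[-0.007,-0.023,-0.12],[0,0,-0.14],[0,0,-0.1],[0,0,-0.06],[0,0,0],[0,0,0]], twist=[[0,0,0],[0,0,0],[0,0,0],[0,0,0],[0,0,0],[0,0,0]])

```text
t: 18.02
position: [510.4, 12.2, 112.9]
orientation: [-0.046, 0.93, -0.139, -0.338]
contact_force: [0.2, -0.5, 0.4]
grip_width: 85.4
```

```bash
cat > look.py <<'E'
import sys
from cell import ctrl
from h import *
k=sys.argv[1]
s=ctrl.get_state();X=s["position"];yaw=np.radians(-16.5);B=np.array([[np.cos(yaw),np.sin(yaw),0],[-np.sin(yaw),np.cos(yaw),0],[0,0,1]])
print((B@X).round(1),s["contact_force"].round(1),s["t"])
c=ctrl.camera("wrist");cv2.imwrite(f"pics/wrist{k}.png",c["image"][:,:,::-1])
c=ctrl.camera("scene");cv2.imwrite(f"pics/scene{k}.png",cv2.resize(c["image"][180:300,320:420,::-1],None,fx=5,fy=5,interpolation=cv2.INTER_CUBIC))
c=ctrl.camera("top");cv2.imwrite(f"pics/top{k}.png",cv2.resize(c["image"][180:310,320:420,::-1],None,fx=4.5,fy=4.5,interpolation=cv2.INTER_CUBIC))
E
python3 look.py 14
```

```text
[485.9 156.6 112.9] [ 0.2 -0.5  0.4] 18.025
```

View pics/wrist14.png

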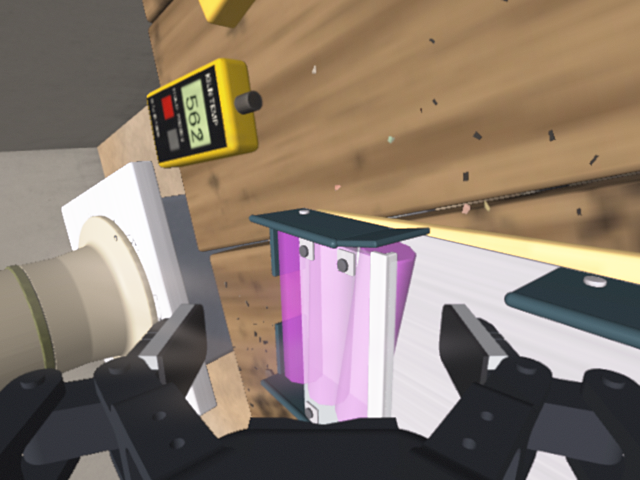

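View pics/scene14.png

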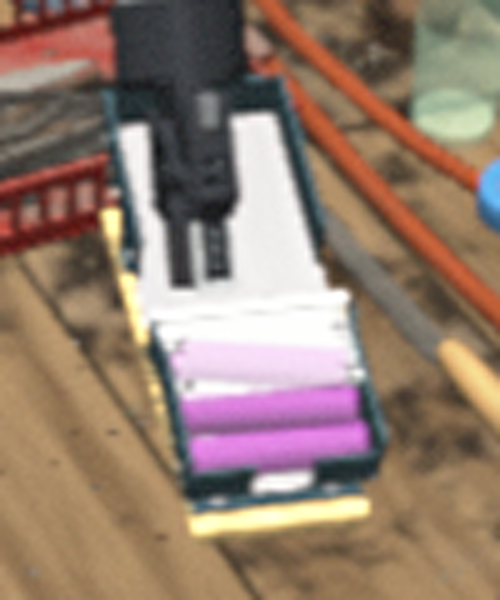

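Request:
step_arm(grip=[-1,-1,-1,-1,-1,-1,-1], delta_pos=[[0,0,-0.016],[-0.0188,0.0056,-0.0042],[-0.0188,0.0056,-0.0042],[-0.0188,0.0056,-0.0042],[-0.0188,0.0056,-0.0042],[0,0,0],[0,0,0]], twist=[[0,0,0],[0,0,0],[0,0,0],[0,0,0],[0,0,0],[0,0,0],[0,0,0]])

```text
t: 19.05
position: [491.3, 17.6, 103.9]
orientation: [-0.046, 0.929, -0.139, -0.339]
contact_force: [-0.6, 0.4, -0.1]
grip_width: 85.4
```

```bash
python3 look.py 15
```

```text
[466.1 156.4 103.9] [-0.6  0.4 -0.1] 19.05
```

View pics/wrist15.png

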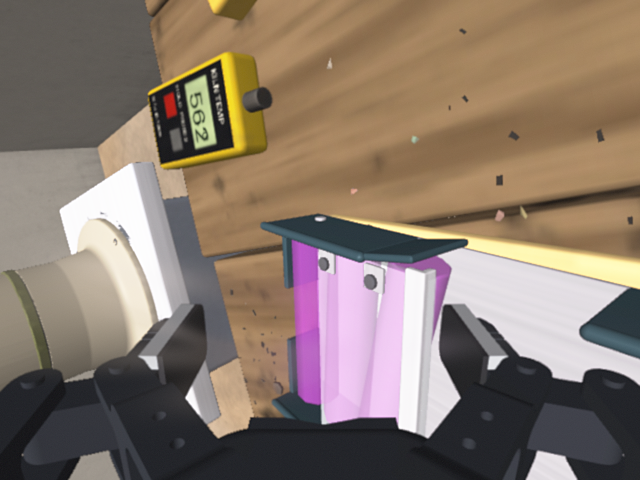

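View pics/scene15.png

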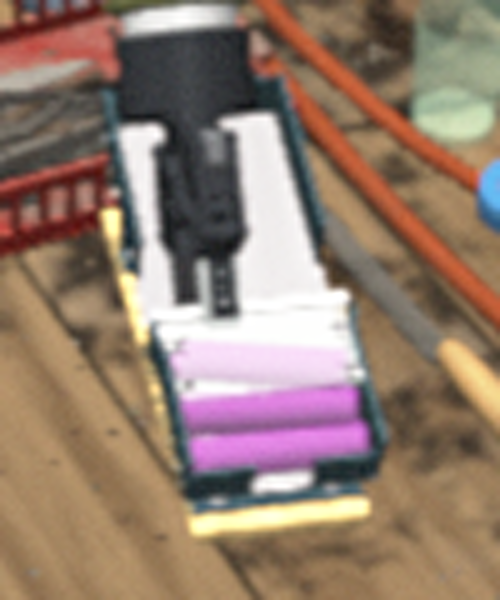

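Request:
step_arm(grip=[-1,-1,-1,-1], delta_pos=[[-0.0113,0.0033,-0.0025],[-0.0113,0.0033,-0.0025],[-0.008,0.0025,-0.0018],[0,0,0]], twist=[[0,0,0],[0,0,0],[0,0,0],[0,0,0]])

```text
t: 19.7
position: [483.8, 19.8, 102.0]
orientation: [-0.046, 0.929, -0.139, -0.338]
contact_force: [1.3, 0.0, -1.5]
grip_width: 85.4
```

```bash
python3 look.py 16
```

```text
[458.3 156.4 102. ] [ 1.3  0.  -1.5] 19.7
```

View pics/wrist16.png

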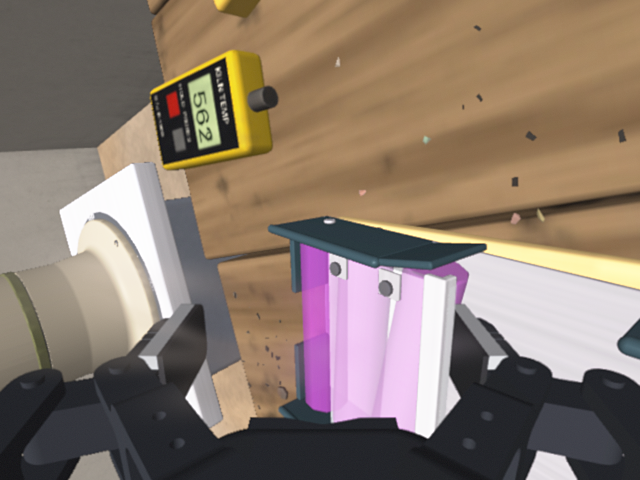

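Request:
step_arm(grip=[-1,-1,-1,-1], delta_pos=[[-0.0113,0.0033,-0.0025],[-0.0075,0.0022,-0.0017],[0,0,0],[0,0,0]], twist=[[0,0,0],[0,0,0],[0,0,0],[0,0,0]])

```text
t: 20.35
position: [482.9, 20.3, 101.0]
orientation: [-0.046, 0.931, -0.14, -0.335]
contact_force: [13.2, -4.5, 2.5]
grip_width: 85.5
```

```bash
python3 look.py 17
```

```text
[457.2 156.6 101. ] [13.2 -4.5  2.5] 20.35
```

View pics/wrist17.png

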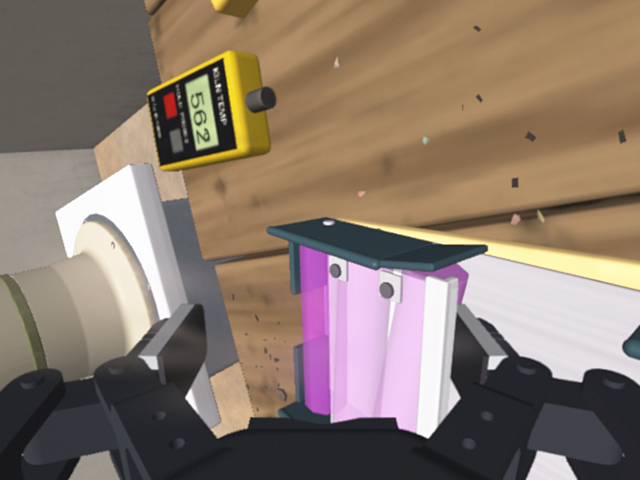

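View pics/scene17.png

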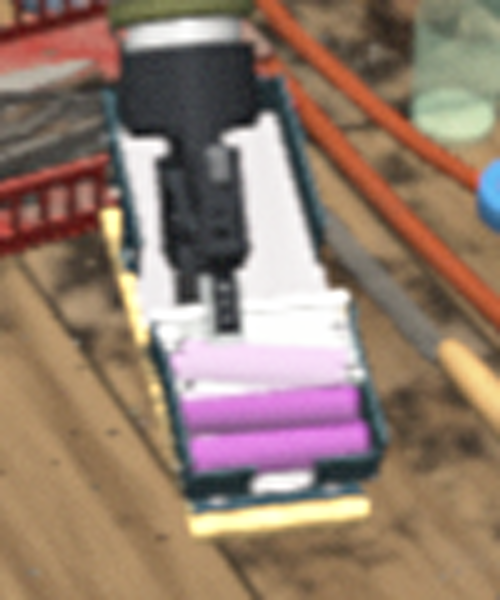

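Request:
step_arm(grip=[-1,-1,-1,-1,-1], delta_pos=[[0.02,-0.006,0.0044],[0,0,-0.012],[0,0,-0.008],[0,0,0],[0,0,0]], twist=[[0,0,0],[0,0,0],[0,0,0],[0,0,0],[0,0,0]])

```text
t: 21.12
position: [483.4, 19.8, 97.1]
orientation: [-0.046, 0.929, -0.139, -0.339]
contact_force: [0.4, -0.3, 0.1]
grip_width: 85.2
```

```bash
python3 look.py 18
```

```text
[457.9 156.3  97.1] [ 0.4 -0.3  0.1] 21.125
```

Request:
step_arm(grip=[-1,-1,-1,-1], delta_pos=[[0,0,-0.01],[0,0,-0.01],[0,0,0],[0,0,0]], twist=[[0,0,0],[0,0,0],[0,0,0],[0,0,0]])

```text
t: 21.78
position: [483.8, 19.8, 92.1]
orientation: [-0.046, 0.929, -0.139, -0.339]
contact_force: [-0.0, 0.4, -0.2]
grip_width: 85.4
```

Request:
step_arm(grip=[-1,-1,-1,-1,-1], delta_pos=[[0,0,-0.01],[0,0,-0.01],[0,0,-0.01],[0,0,0],[0,0,0]], twist=[[0,0,0],[0,0,0],[0,0,0],[0,0,0],[0,0,0]])

```text
t: 22.4
position: [483.9, 19.8, 86.9]
orientation: [-0.046, 0.929, -0.139, -0.339]
contact_force: [0.6, -2.4, 23.1]
grip_width: 85.4
```

```bash
python3 look.py 19
```

```text
[458.4 156.4  86.9] [ 0.6 -2.4 23.1] 22.4
```

View pics/wrist19.png

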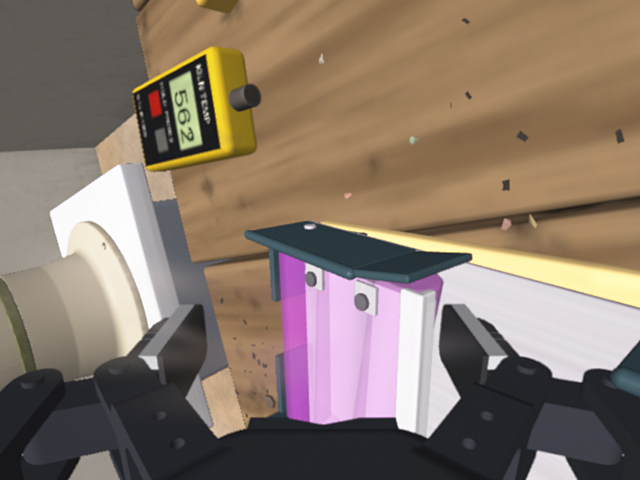

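View pics/scene19.png

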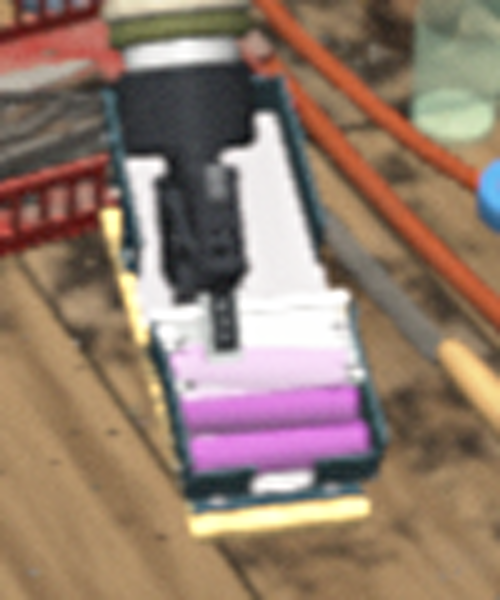

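Request:
step_arm(grip=[-1,-1,-1,-1,-1], delta_pos=[[0,0,0.022],[-0.0113,0.0033,-0.0025],[-0.0113,0.0033,-0.0025],[0,0,0],[0,0,0]], twist=[[0,0,0],[0,0,0],[0,0,0],[0,0,0],[0,0,0]])

```text
t: 23.18
position: [478.0, 21.4, 88.7]
orientation: [-0.046, 0.929, -0.139, -0.339]
contact_force: [-0.5, 0.5, 0.1]
grip_width: 85.2
```

```bash
python3 look.py 20
```

```text
[452.3 156.3  88.7] [-0.5  0.5  0.1] 23.175
```

View pics/wrist20.png

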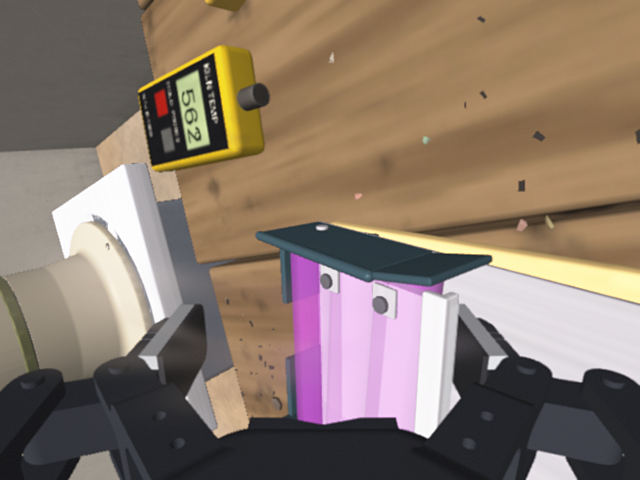

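Request:
step_arm(grip=[-1,-1,-1,-1], delta_pos=[[-0.0113,0.0033,-0.0025],[-0.0075,0.0022,-0.0017],[0,0,0],[0,0,0]], twist=[[0,0,0],[0,0,0],[0,0,0],[0,0,0]])

```text
t: 23.82
position: [473.4, 22.8, 87.9]
orientation: [-0.046, 0.929, -0.139, -0.339]
contact_force: [0.4, -0.3, 0.3]
grip_width: 85.1
```

```bash
python3 look.py 21
```

```text
[447.4 156.3  87.9] [ 0.4 -0.3  0.3] 23.825
```

View pics/wrist21.png

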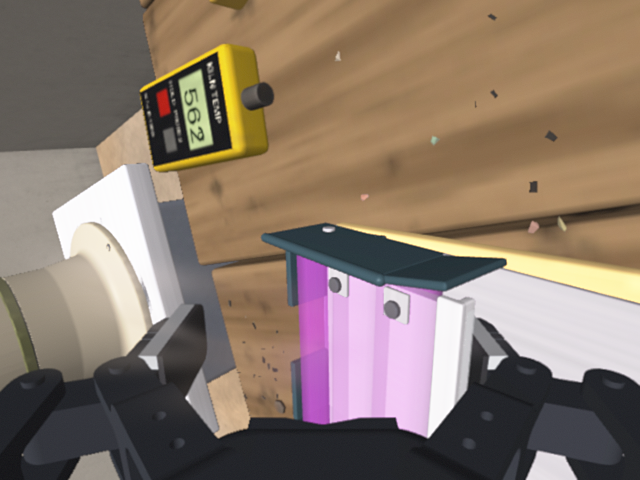

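View pics/scene21.png

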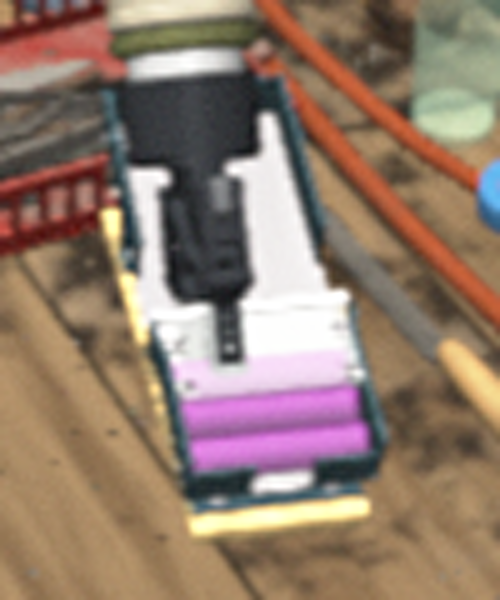

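Request:
step_arm(grip=[-1,-1,-1,-1,-1,-1,-1,-1], delta_pos=[[0.05,-0.014,0.013],[0.06,-0.017,0.015],[0.03,-0.008,0.05],[0,0,0.15],[0,0,0.2],[0,0,0.15],[0,0,0],[0,0,0]], twist=[[0,0,0],[0,0,0],[0,0,0],[0,0,0],[0,0,0],[-0.28,-0.96,0],[-0.28,-0.96,0],[0,0,0]])

```text
t: 24.98
position: [508.3, 13.2, 234.3]
orientation: [-0.037, 0.951, -0.142, -0.272]
contact_force: [0.5, -0.1, -0.1]
grip_width: 85.7
```

```bash
python3 look.py 22
```

```text
[483.6 157.1 234.3] [ 0.5 -0.1 -0.1] 24.975
```

View pics/wrist22.png

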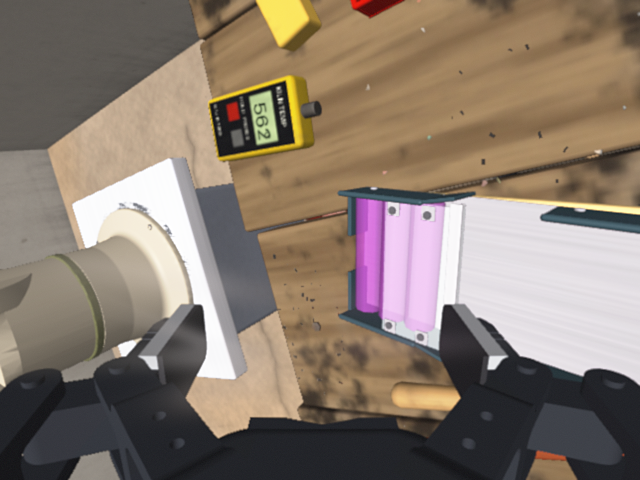

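View pics/scene22.png

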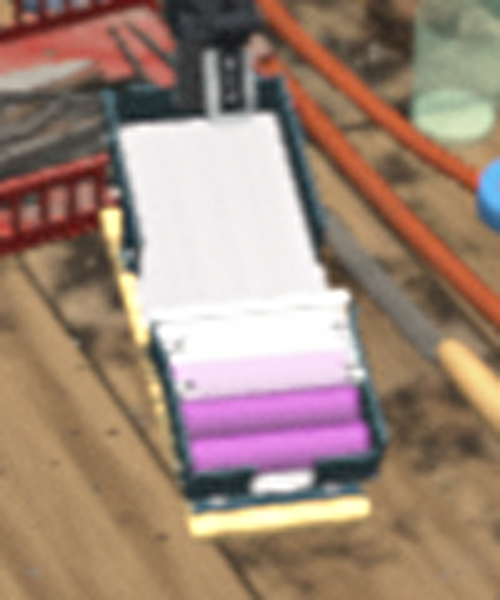

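View pics/top22.png

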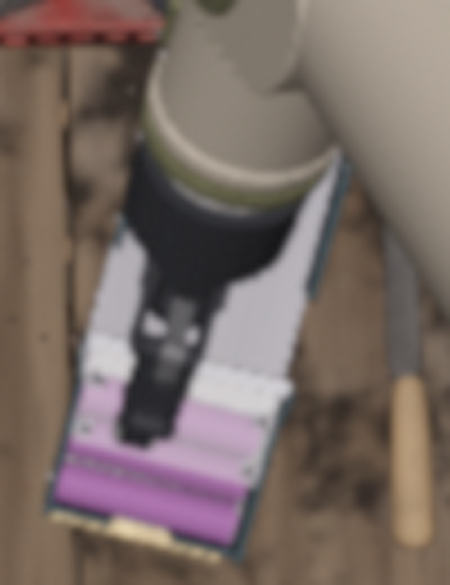

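Run:
```python
from cell import ctrl
from h import *
c=ctrl.camera("wrist");s=ctrl.camera("scene");cv2.imwrite("pics/scene23.png",s["image"][:,:,::-1])
yaw=np.radians(-16.5);ex=np.array([np.cos(yaw),np.sin(yaw),0]);ey=np.array([-np.sin(yaw),np.cos(yaw),0])
im=c["image"][180:360,330:480,::-1];cv2.imwrite("pics/w23c.png",cv2.resize(im,None,fx=4,fy=4,interpolation=cv2.INTER_CUBIC));pickle.dump(c,open("c23.pkl","wb"))
```

```text
(no output)
```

View pics/w23c.png

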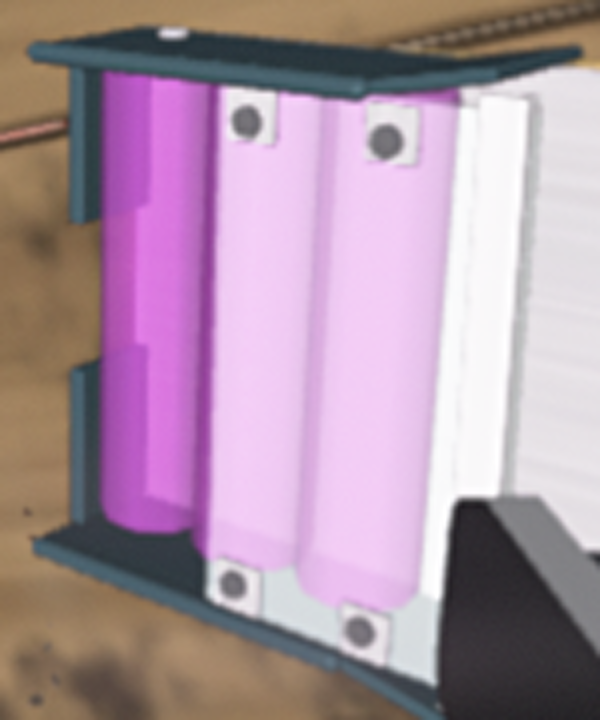

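View pics/scene23.png

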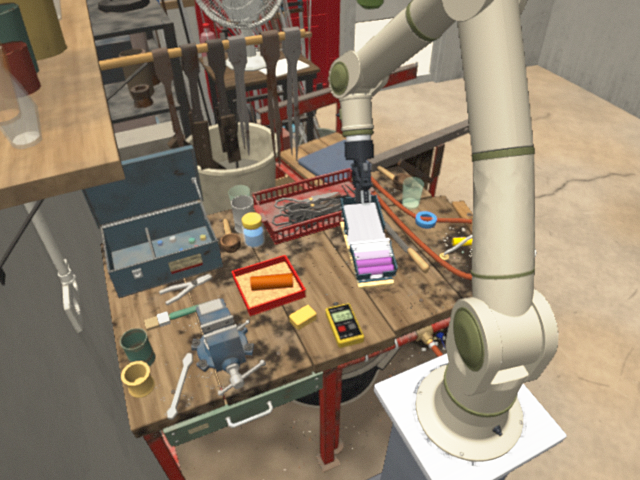

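The three purple bars are touching each other and square at the end stop. The thick bar is lying in the red tray and nothing else has moved, so I'm handing the job in.

```bash
python3 -c "
from cell import ctrl
print(ctrl.get_state()['contact_force']);print(ctrl.close_job())"
```

```text
[0.45016668 0.60800121 0.27149544]
the job is handed in; nothing more can be done
None
```

The thick bar is in the red tray and the three purple bars are lined up at the end stop. I handed the job in at about 25 s of the 51 s allowed, and no verdict is reported.

- **Freeing the bar:** I pushed the thick bar about 33 mm endwise with the closed fingertips (about 3 N read at the stops). I then gripped its end outside the left wall, eased it a few mm up the lane and lifted it straight up. The wrist force stayed under about 7 N until it was in the air.
- **Setting it down:** I lowered the bar into the tray while still gripping it, and the wrist force rose to 32.5 N on touchdown. I then backed off slightly and opened the fingers. It lies at about (530, 267) mm, roughly 10 mm from the tray's centre in both x and y.
- **Problem on the way:** Purple bars 2 and 3 rolled down askew. My measurements put bar 3 about 8 mm too high in the lane, with estimates up to 12 mm, where 8 mm is the limit. I tilted the hand 40° and nudged bar 3's end under the window edge with one open finger. The finger touched the window or bar at about 14 N on a first try, and something on the feeder, probably the floor, at about 23 N.
- **Last checks:** The final pictures show all three bars square and touching, with the first at the stop. The other bench items look unmoved and the gripper is clear of everything, with the wrist force near zero. I judged the final bar positions by eye and did not measure them again.

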